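# Pack an outreach hearing-test case, heavy things lowest

## Task

Pack the grey outreach case so that the weight is at the bottom: lay the mains adapter and the otoscope from its sloping rest flat and side by side on the case floor, laying the otoscope down level, not dropping it. Then pinch the two black tabs of the white tray together to draw in its spring bolts, lower it onto the four corner posts inside the case and let go, so that both bolts spring into the recesses of the end walls. Last, lay the light tuning fork flat and lengthwise in the tray beside the raised rib; leave the mouse and the ear-tip jar where they are.

Things in the scene. Friction and masses are not known exactly. Their poses are not given: they have to be found in the camera images.
- case: Grey open case without lid, fixed, on 26 mm feet; body 246 (x) x 194 (y) x 74 mm high. Origin: centre of the body's underside (26 mm above the desk). Inner floor at z = 6 mm; inner walls at x = +-110, y = +-91 mm, the top 8 mm bevelled to +-116, +-94 mm. A post in each inner corner (|x| > 90, |y| > 63 mm) has its top at z = 44 mm; the tray rests on these four. 38 mm are clear under the tray.
- recess_a (a point): Mouth centre of the recess in the case's -x end wall (case x = -110, y = 0, z = 53 mm): 8 mm deep, 28 mm wide in y, 14 mm high (z = 46 to 60 mm); takes either bolt.
- recess_b (a point): The same recess in the case's +x end wall (case x = +110 mm).
- tray: White tray, loose on the desk, 0.19 kg, 212 (x) x 172 (y) mm, lip 10 mm high, floor 3 mm thick. Origin: centre of underside, z up. A rib 20 mm wide, 16 mm high along x hides two spring bolts that stick out 11 mm at each end. A bay 203 x 72 mm lies each side of the rib, centres y = +-47 mm. Fits the case either way round, with 4 mm to spare at each end wall, 5 mm at each side wall.
- tabs (a point): Point midway between the tray's two black tabs, at their top edge (tray z = 37 mm). Outer tab faces at tray x = +-31 mm, 24 mm wide in y, z = 16 to 37 mm. Pinching along tray x moves each in 13 mm to a stop (then 36 mm across) and draws both bolts in. Each spring: 3 N at first, 6.3 N at the stop. The tray hangs from the pinched tabs: grip 15 to 25 N. Let go and the bolts spring out.
- bolt_a_tip (a point): End face centre of the bolt at the tray's -x end: tray x = -117, y = 0, z = 8.5 mm when out, x = -104 mm when drawn in. Bolt 16 mm wide, 9 mm high.
- bolt_b_tip (a point): The same for the bolt at the tray's +x end (x = +117 mm out, +104 mm drawn in).
- adapter: Black mains adapter, the heaviest thing (about 0.30 kg), lying flat, 30 mm high. Origin: underside, between its 48 mm wide sides (x = +-24 mm); its length runs along y from -47 to +58 mm. Grasp across the 48 mm.
- otoscope: Otoscope on its side, 0.16 kg, 138 x 67 x 28 mm. Origin: middle of the underside. White handle, 27 mm thick, axis along x at y = 14, z = 14 mm, from x = -39 to +69 mm; black head at x = -69 to -37 mm, its cone reaching y = -34 mm. Starts on the rest, handle end down, z square to the slope; flat, z points up. Grasp across the handle near x = 0.
- rest: Sloping aluminium desk rest, fixed, 140 x 80 x 85 mm. Origin: centre of underside. Its face rises 28 degrees towards its +x. A pocket 12 mm high at the low end holds the otoscope's handle end; the otoscope lifts off square to the face. Grasp with the tool square to the face (28 degrees from vertical), then turn upright to lay it level.
- fork: Light aluminium tuning fork lying flat, about 0.06 kg, 182 (x) x 34 (y) x 13 mm. Origin: middle of underside. Stem 9 mm thick, x = -91 to -21 mm; two prongs, 26 mm over both and 10 mm high, x = -24 to +91 mm, with 34 mm wide weights at x = 71 to 87 mm. Grasp across the prongs' 26 mm near x = 5 mm.
- mouse: Black computer mouse, 104 x 59 x 41 mm, behind the rest; bystander.
- tip_jar: Jar of foam ear tips with a lid, 49 mm across, 57 mm high, at the far right; bystander.

How it is judged:
By the outcome, as a careful person would: the job done as asked, in the order asked, and still so for the second after the job is handed in, with the robot touching nothing.
It also fails if it takes over 72 s, if anything falls off the work surface, if the arm or the gripper's body presses on something with over 40 N, if the wrist force passes 120 N, or if a joint passes its speed limit or range.

## Robot

A 7-joint arm with a two-finger parallel gripper is mounted at the origin on a cart in front of the work surface, level with it; the furniture and walls round the work are solid. World frame = base frame: x ahead of the robot, y to its left, z up, the work surface at z = 0. Lengths are in m, angles in rad, forces in N, time in s.
With the tool pointing down it reaches from about 0.4 to 0.875 m from the base axis. Payload 6.5 kg.
Tool frame: the origin (TCP) lies on the centre line of the jaws, within the pads' length; the fingertips stand 19 mm ahead of it and the grasp point (between the pads) is the TCP; z points along the fingers, y is the line along which they close (so a half turn about z gives the same grasp; the last joint's range is limited). The gripper opens to 85 mm and grips with 20 to 120 N. Pads are 22 mm wide; open, the fingers measure 114 mm over their backs; the gripper's body (76 mm by 85 mm) begins 54 mm behind the grasp point. The pads swing forward as they close: fully open they stand 13 mm farther back than shut.
Start: joints at [1.064, 0.536, -0.004, 1.538, 0.003, 1.067, -0.071], TCP at [0.277, -0.588, 0.25] pointing down, gripper open.
Joint ranges: [-2.7, 2.7], [-0.37, 2.16], [-1.27, 1.26], [0.24, 2.4], [-1.31, 4.45], [0.19, 1.91], [-2.76, 2.76]. Speed limits (rad/s): [2.39, 2.39, 3.14, 3.14, 3.14, 3.14, 3.14].

## Interface

Orientations are given as a rotation vector (axis times angle).
In Python, from cell import manip, get_image, models gives the robot as it stands.
- The arm moves only by the tool apply_moves, never from a script. Its arguments are lists of equal length, an entry for each row: "translation": the shift along the tool's x, y, z in mm, a list of three; "turn": the turn, a rotation vector about the tool's x, y, z in rad, a list of three; "grip": the finger opening in mm, from 0 to 85.4. In form: {"translation": [[tx, ty, tz], ...], "turn": [[wx, wy, wz], ...], "grip": [grip, ...]}. A call has 1 to 12 rows; each row is the pose to reach, as a shift and turn from the pose commanded when the call began, along the tool's axes at that moment; what a row does not reach only later rows make up. A row lasts 1/8 s, in which the tool goes at most 62.5 mm and 10.7 degrees, less where a joint would pass 70% of its speed; a pose out of reach is approached as far as the arm can. A call with a gripper value outside its range is refused whole. The fingers move at their own pace and stop on an object; "newtons" is the grip in N (left out, the last holds). Time passes only in rows, so rows that repeat a pose let the fingers close. It gives the time, the measured TCP pose, the force, the opening and the grip force at its end, in the units of the state.
- manip.get_obs(): the state, without advancing time (a new reading comes with each control period).
- get_image(name): name is "scene" or "side" or "wrist"; returns a dict with "image" (420x560x3 uint8, blue, green, red), "camera_matrix" (3x3 intrinsics, pixels), "rvec" (rotation vector, rad) and "tvec" (3), from world to camera coordinates, as OpenCV has them. Camera axes: x right, y down, z forward; pixel columns grow to the right and rows downward; lengths in m; the calibration is good to about 2 mm. A picture is of the moment at which its call begins. There is no depth.
- manip.finish_job(): hands the job in; it is judged then, once.
Trained networks look in the newest picture that a camera, given by its name, has taken for a name from the list of things; names that differ only in an ending like _2 or _b are one class to them, and where a whole thing is asked for, a point or a joint stands for the part that bears it (a point fixed in the world has none). Each returns a list of dicts, best first, with "score" (0 to 1); they miss things now and then, are a little off and sometimes report something else, mostly with a low value. They report only what shows in the picture. A call takes as long as a camera call.
- models.boxes_of(camera, query): "at" ([column, row] in pixels, amid what is visible of it).
- models.landmark_of(camera, query): "at" ([column, row] in pixels: a listed point, or the origin of a listed thing).
The state is a dict: "t": time; "joint_positions": joint angles; "qvel": joint speeds; "tau": joint torques, N m; "ee_pos": TCP position; "ee_rot": TCP orientation; "wrist_force": force on the tool from outside, world axes, zero at the start; "torque": the same for the moment, N m; "width": finger opening in m; "gripper_force": force on a finger pad.
Only numpy, scipy, OpenCV 4.12 (cv2) and the standard library are available. Lean on these libraries where they do the work, as an engineer would, in place of code of your own. Each camera call takes 0.05 s, during which the arm holds its last target. There are 200 camera calls.

## Working session

There is one attempt and no reset: what is moved stays moved. The work goes in short steps, Python scripts to look and compute and a tool call to move; the robot and the scene stay as the last step left them, time stands still between calls to the robot, and variables do not carry over. Pictures are saved under pics/ and viewed, at most 10 in all, crops included, and the job is handed in when it is done.

Besides the shell and the picture viewer there is one more tool, called after "Call:" as name(argument=value, ...) on one line, values as JSON. apply_moves: Moves the arm, as the interface text tells. Its arguments: {"type":"object","properties":{"translation":{"type":"array","items":{"type":"array","items":{"type":"number"}}},"turn":{"type":"array","items":{"type":"array","items":{"type":"number"}}},"grip":{"type":"array","items":{"type":"number"}},"newtons":{"type":"number"}},"required":["translation","turn","grip"]}

```bash
mkdir -p pics; ls
cat > h.py <<'E'
import numpy as np, cv2
from scipy.spatial.transform import Rotation as R
from cell import manip, get_image, models
def cam(n):
    d=get_image(n); d['R']=cv2.Rodrigues(np.array(d['rvec'],float))[0]; d['t']=np.array(d['tvec'],float).ravel(); d['K']=np.array(d['camera_matrix']); return d
def ray(d,px):
    u=np.linalg.inv(d['K'])@np.array([px[0],px[1],1.]); v=d['R'].T@u; return -d['R'].T@d['t'], v/np.linalg.norm(v)
def onz(d,px,z):
    o,v=ray(d,px); return o+v*(z-o[2])/v[2]
def tri(rays):
    A=sum(np.eye(3)-np.outer(v,v) for o,v in rays); b=sum((np.eye(3)-np.outer(v,v))@o for o,v in rays)
    p=np.linalg.solve(A,b); return p,[round(1e3*np.linalg.norm(np.cross(p-o,v)),1) for o,v in rays]
def proj(d,p): return cv2.projectPoints(np.array(p,float).reshape(-1,3),d['R'],d['t'],d['K'],None)[0].reshape(-1,2)
E
python3 - <<'E'
from h import *
C={n:cam(n) for n in("scene","side","wrist")}
for n in C: cv2.imwrite(f"pics/a_{n}.png",C[n]['image'])
cv2.imwrite("pics/a.png",np.hstack([cv2.resize(C[n]['image'],(400,300)) for n in("scene","side")]))
for q in "case recess_a tray tabs bolt_a_tip adapter otoscope rest fork mouse tip_jar".split():
    L={}
    for n in C:
        L[n]=models.landmark_of(n,q)
        print(q,n,[(np.round(x['at']).tolist(),round(x['score'],2)) for x in L[n][:3]])
    rs=[ray(C[n],L[n][0]['at']) for n in("scene","side") if L[n]]
    if len(rs)==2: p,e=tri(rs); print('   ',p.round(4),e)
for n in C: print(n,ray(C[n],(280,210)))
o=manip.get_obs(); print(o['ee_pos'],o['ee_rot'],o['t'],o['wrist_force'])
E
```

```text
pics
case scene [([287.0, 231.0], 0.85)]
case side [([273.0, 214.0], 0.94)]
case wrist []
    [0.5351 0.1059 0.0281] [np.float64(1.4), np.float64(1.4)]
recess_a scene [([266.0, 230.0], 0.64), ([308.0, 208.0], 0.61)]
recess_a side [([304.0, 187.0], 0.93)]
recess_a wrist []
    [ 0.7197  0.2343 -0.1079] [np.float64(66.2), np.float64(66.2)]
tray scene []
tray side [([202.0, 185.0], 0.79)]
tray wrist []
tabs scene [([311.0, 208.0], 0.26)]
tabs side [([199.0, 183.0], 0.87)]
tabs wrist []
    [0.3506 0.0454 0.2939] [np.float64(131.1), np.float64(131.1)]
bolt_a_tip scene []
bolt_a_tip side []
bolt_a_tip wrist []
adapter scene [([375.0, 306.0], 0.96)]
adapter side []
adapter wrist []
otoscope scene [([393.0, 237.0], 0.77)]
otoscope side [([380.0, 270.0], 0.87)]
otoscope wrist []
    [ 0.6113 -0.2508  0.0707] [np.float64(5.7), np.float64(5.7)]
rest scene [([389.0, 254.0], 0.8)]
rest side [([377.0, 272.0], 0.92), ([412.0, 266.0], 0.72), ([320.0, 301.0], 0.62)]
rest wrist []
    [ 0.6409 -0.2382 -0.0129] [np.float64(3.7), np.float64(3.7)]
fork scene [([354.0, 274.0], 0.84)]
fork side [([319.0, 299.0], 0.63)]
fork wrist []
    [ 0.4425 -0.1845  0.0103] [np.float64(0.0), np.float64(0.0)]
mouse scene [([382.0, 232.0], 0.63)]
mouse side [([385.0, 230.0], 0.8)]
mouse wrist []
    [ 0.7746 -0.1625 -0.0145] [np.float64(0.2), np.float64(0.2)]
tip_jar scene [([417.0, 243.0], 0.82)]
tip_jar side [([413.0, 266.0], 0.77)]
tip_jar wrist []
    [ 0.729  -0.304   0.0062] [np.float64(1.5), np.float64(1.5)]
scene (array([-0.52291326, -0.50959644,  0.72710535]), array([ 0.76321886,  0.46326279, -0.45042709]))
side (array([-0.01874386, -0.47768359,  1.38846071]), array([ 0.36489018,  0.36644706, -0.85590403]))
wrist (array([ 0.33992321, -0.55740363,  0.37277428]), array([-0.26146363, -0.1236035 , -0.95726639]))
[ 0.27734196 -0.58784293  0.25027131] [-3.06552594e+00 -6.86961985e-01  8.26604413e-05] 1.8 [ 0.94552335 -0.15619575  0.54748275]
```

View pics/a_scene.png

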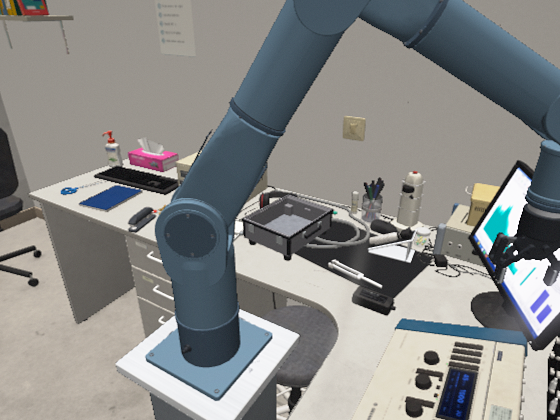

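View pics/a_side.png

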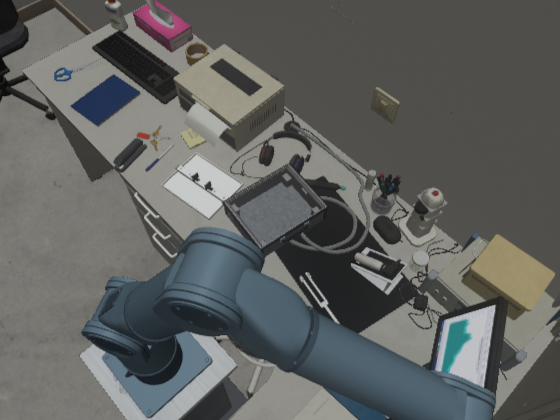

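Scene shows the case around (287,231), fork (354,274), adapter (375,306) and otoscope on its rest (393,237); side shows the tray at (202,185) left of the case. I'll go to a lookout pose above the adapter and fork.

```bash
cat >> h.py <<'E'
def obs():
    o=manip.get_obs(); return o,np.array(o['ee_pos'],float),R.from_rotvec(o['ee_rot'])
def move(p,yaw=None,rot=None):
    # print shift in mm (tool axes) and turn to reach p; yaw: world direction angle of tool y (mod pi), tool down
    o,p0,r0=obs()
    if rot is None:
        best=None
        for k in(0,np.pi):
            a=yaw+k; y=np.array([np.cos(a),np.sin(a),0]); z=np.array([0,0,-1.]); m=R.from_matrix(np.c_[np.cross(y,z),y,z])
            if best is None or (r0.inv()*m).magnitude()<(r0.inv()*best).magnitude(): best=m
        rot=best
    d=r0.inv().apply(np.array(p)-p0)*1e3; w=(r0.inv()*rot).as_rotvec()
    print('shift',d.round(1).tolist(),'turn',w.round(4).tolist(),'| n>=',int(max(np.ceil(np.linalg.norm(d)/62.5),np.ceil(np.degrees(np.linalg.norm(w))/10.7))))
    return rot
def lm(C,q,wh=models.landmark_of):
    n=C['n']; return [(np.round(x['at'],1),round(x['score'],2)) for x in wh(n,q)]
E
python3 - <<'E'
from h import *
s=cam("scene");e=cam("side");w=cam("wrist")
print('adapter',onz(s,(375,306),0),'tray',onz(e,(202,185),0),'tabs',onz(e,(199,183),.037))
o,p,r=obs(); print('toolR',r.as_matrix().round(3)); 
c,v=ray(w,(280,210)); print('cam in tool',r.inv().apply(c-p),r.inv().apply(v)); print(w['K'])
print('cam x in tool',r.inv().apply(w['R'].T@[1,0,0]),o['joint_positions'])
E
```

```text
adapter [ 0.34618455 -0.28599992  0.        ] tray [0.45071785 0.36534738 0.        ] tabs [0.43605174 0.35564507 0.037     ]
toolR [[ 0.904  0.427 -0.   ]
 [ 0.427 -0.904 -0.   ]
 [-0.     0.    -1.   ]]
cam in tool [ 0.06960728 -0.00050144 -0.12327629] [-0.28907027  0.0016857   0.9573064 ]
[[335.32625769   0.         279.41184896]
 [  0.         335.32625769 204.86088093]
 [  0.           0.           1.        ]]
cam x in tool [-3.34340382e-04  9.99999944e-01 -2.98624971e-05] [ 1.06378015  0.53638703 -0.00438403  1.53789005  0.00262329  1.06730005
 -0.07120248]
```

Call:
apply_moves(translation=[[45,-37,-14],[90,-74,-28],[135,-111,-43],[180,-148,-57],[225,-185,-71],[270,-222,-86],[313,-259,-100],[313,-259,-100]], turn=[[0,0,0],[0,0,0],[0,0,0],[0,0,0],[0,0,0],[0,0,0],[0,0,0],[0,0,0]], grip=[85,85,85,85,85,85,85,85])

```text
t: 2.95
ee_pos: [0.4526, -0.2154, 0.3518]
ee_rot: [3.062, 0.7, 0.005]
wrist_force: [-0.9, -0.4, -0.3]
width: 0.085
gripper_force: 0.0
```

```bash
cat > look.py <<'E'
import sys,json
from h import *
tag=sys.argv[1]; qs=sys.argv[2].split(',')
w=cam("wrist"); o,p,r=obs(); cv2.imwrite(f"pics/{tag}.png",w['image'])
rec={'R':w['R'].tolist(),'t':w['t'].tolist(),'K':w['K'].tolist(),'q':{}}
w['n']='wrist'
print(o['t'],p.round(4))
for q in qs:
    L=lm(w,q); B=lm(w,q,models.boxes_of)
    rec['q'][q]=[(a.tolist(),s) for a,s in L]
    print(q,'LM',[(a.tolist(),s,onz(w,a,0)[:2].round(3).tolist()) for a,s in L[:3]],'BOX',[(a.tolist(),s) for a,s in B[:2]])
json.dump(rec,open(f'{tag}.json','w'))
E
python3 look.py w1 adapter,fork,otoscope,rest,case
```

```text
3.0 [ 0.4509 -0.2183  0.3509]
adapter LM [([290.2, 242.0], 0.76, [0.349, -0.284])] BOX [([287.0, 244.3], 0.81)]
fork LM [([260.3, 155.9], 0.92, [0.447, -0.188])] BOX [([252.8, 147.6], 0.7)]
otoscope LM [] BOX [([375.1, 36.6], 0.92)]
rest LM [([358.3, 46.3], 0.63, [0.632, -0.243])] BOX [([371.7, 30.0], 0.86)]
case LM [] BOX []
```

View pics/w1.png

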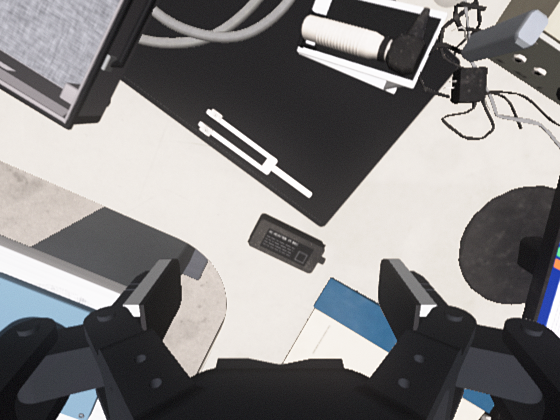

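The wrist view shows the fork (prongs at (205,120), stem end (311,196)), the adapter with corners (262,214), (325,243), (315,272), (250,242) and its cord nub at (323,263), the otoscope with its handle end at (305,28) and head at (405,45). The case corner is at upper left.

Run:
```python
from h import *
import json
r=json.load(open('w1.json')); d={k:np.array(r[k]) for k in('R','t','K')}
c=[onz(d,p,.03)[:2] for p in((262,214),(325,243),(315,272),(250,242))]; print(np.round(c,4)); 
v=c[1]-c[0]; print('adapter long',np.degrees(np.arctan2(v[1],v[0])),np.linalg.norm(v)); v=c[0]-c[3]; print(np.degrees(np.arctan2(v[1],v[0])),np.linalg.norm(v))
f=[onz(d,p,.008)[:2] for p in((311,196),(203,120))]; v=f[1]-f[0]; print('fork',f,np.degrees(np.arctan2(v[1],v[0])),np.linalg.norm(v))
y=np.arctan2(*(c[0]-c[3])[::-1])
move([.36,-.285,.17],y)
```

```text
[[ 0.3794 -0.2236]
 [ 0.3791 -0.3227]
 [ 0.3325 -0.3308]
 [ 0.3342 -0.2258]]
adapter long -90.16238671715104 0.09915096460459884
2.7874177266980475 0.04532409083808953
fork [array([ 0.42787038, -0.27751937]), array([ 0.4587451 , -0.09762544])] 80.2613583423559 0.18252417669820864
shift [-108.6, 20.2, 180.1] turn [-0.0003, 0.0001, -1.1795] | n>= 7
```

Call:
apply_moves(translation=[[-14,3,23],[-28,5,46],[-42,8,69],[-56,10,92],[-70,13,115],[-84,16,138],[-98,18,161],[-109,20,180],[-109,20,180]], turn=[[0,0,-0.15],[0,0,-0.3],[0,0,-0.45],[0,0,-0.6],[0,0,-0.75],[0,0,-0.9],[0,0,-1.05],[0,0,-1.18],[0,0,-1.18]], grip=[85,85,85,85,85,85,85,85,85])

```text
t: 4.62
ee_pos: [0.3584, -0.2847, 0.1693]
ee_rot: [-2.166, -2.271, 0.001]
wrist_force: [-0.2, 0.8, 0.6]
width: 0.0848
gripper_force: 0.0
```

```bash
python3 look.py w2 adapter,fork
python3 - <<'E'
from h import *
import json
r=json.load(open('w1.json'));d1={k:np.array(r[k]) for k in('R','t','K')}; a=json.load(open('w2.json'));d2={k:np.array(a[k]) for k in('R','t','K')}
print(tri([ray(d1,r['q']['adapter'][0][0]),ray(d2,a['q']['adapter'][0][0])]))
o,p,rr=obs(); print(rr.as_matrix().round(3), o['joint_positions'])
E
```

```text
4.675 [ 0.3597 -0.2847  0.1702]
adapter LM [([275.0, 189.2], 0.94, [0.354, -0.283])] BOX [([271.2, 185.2], 0.78)]
fork LM [([394.2, 77.3], 0.79, [0.447, -0.185])] BOX [([388.9, 78.5], 0.83)]
(array([ 0.35383586, -0.28018623,  0.01513167]), [np.float64(0.3), np.float64(0.3)])
[[-0.049  0.999  0.002]
 [ 0.999  0.049 -0.001]
 [-0.001  0.001 -1.   ]] [ 0.81651636  0.35033186 -0.29178314  2.08119084  0.14914032  0.72748075
  0.47939099]
```

View pics/w2.png

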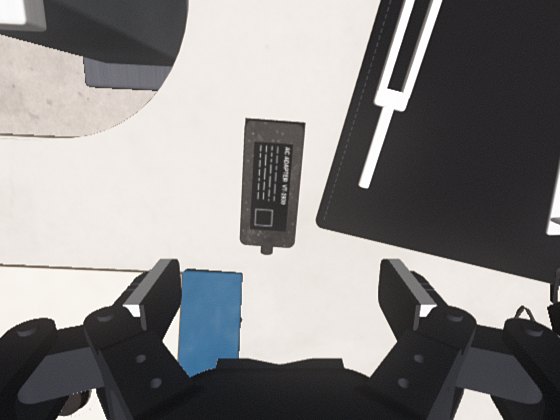

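The wrist view shows the adapter from directly above, with corners near (247,119), (305,123), (297,247), (241,243) and its cord stub at (266,254).

Run:
```python
from h import *
import json
a=json.load(open('w2.json'));d={k:np.array(a[k]) for k in('R','t','K')}
c=np.array([onz(d,p,.03)[:2] for p in((247,121),(304,124),(297,246),(241,242))]); print(c.round(4), c.mean(0))
x=(c[1]+c[2]-c[0]-c[3])/2; y=(c[0]+c[1]-c[2]-c[3])/2; print(np.linalg.norm(x),np.linalg.norm(y),np.degrees(np.arctan2(x[1],x[0])),np.degrees(np.arctan2(y[1],y[0])))
t=onz(d,(394.2,77.3),0)
p=c.mean(0); move([*p,.022],np.arctan2(y[1],y[0])-np.pi/2)
```

```text
[[ 0.3304 -0.2243]
 [ 0.3738 -0.2245]
 [ 0.3746 -0.3247]
 [ 0.3273 -0.3233]] [ 0.35151766 -0.27418231]
0.04535430677417653 0.09960724467464113 -0.9858247328975812 89.35369070607435
shift [11.1, -9.0, 149.1] turn [0.0015, 0.001, 0.0607] | n>= 3
```

Call:
apply_moves(translation=[[9,-8,40],[9,-8,80],[9,-8,115],[9,-8,140],[9,-8,148],[9,-8,148],[9,-8,148],[9,-8,148],[9,-8,148],[9,-8,148]], turn=[[0,0,0.06],[0,0,0.06],[0,0,0.06],[0,0,0.06],[0,0,0.06],[0,0,0.06],[0,0,0.06],[0,0,0.06],[0,0,0.06],[0,0,0.06]], grip=[85,85,85,85,85,40,40,40,40,40], newtons=45)

```text
t: 6.12
ee_pos: [0.3519, -0.2766, 0.0234]
ee_rot: [2.232, 2.209, 0.0]
wrist_force: [-0.4, 0.0, 6.1]
width: 0.0473
gripper_force: 46.8
```

Call:
apply_moves(translation=[[0,0,-50],[0,0,-110],[20,10,-170],[70,30,-220],[125,50,-250],[180,80,-280],[235,110,-310],[290,140,-325],[335,170,-325],[335,170,-325],[335,170,-325]], turn=[[0,0,0],[0,0,0],[0,0,0],[0,0,0],[0,0,0],[0,0,0],[0,0,0],[0,0,0],[0,0,0],[0,0,0],[0,0,0]], grip=[40,40,40,40,40,40,40,40,40,40,40])

```text
t: 7.5
ee_pos: [0.5246, 0.0589, 0.3475]
ee_rot: [-2.229, -2.214, -0.001]
wrist_force: [0.6, 0.1, -3.4]
width: 0.0471
gripper_force: 48.6
```

```bash
python3 look.py w3 case,recess_a,tray,tabs,bolt_a_tip
```

```text
7.55 [0.5241 0.0571 0.3471]
case LM [([288.1, 132.5], 0.61, [0.537, 0.098])] BOX [([293.2, 107.7], 0.68)]
recess_a LM [([384.6, 149.7], 0.71, [0.671, 0.074]), ([409.1, 372.4], 0.65, [0.743, -0.303]), ([193.6, 121.8], 0.57, [0.408, 0.113])] BOX [([294.2, 103.9], 0.92)]
tray LM [] BOX [([190.7, 5.4], 0.73)]
tabs LM [([193.2, 122.0], 0.73, [0.407, 0.113])] BOX [([187.9, 4.0], 0.77)]
bolt_a_tip LM [([234.0, 8.8], 0.54, [0.469, 0.25])] BOX [([232.1, 7.5], 0.57), ([339.5, 342.0], 0.48)]
```

View pics/w3.png

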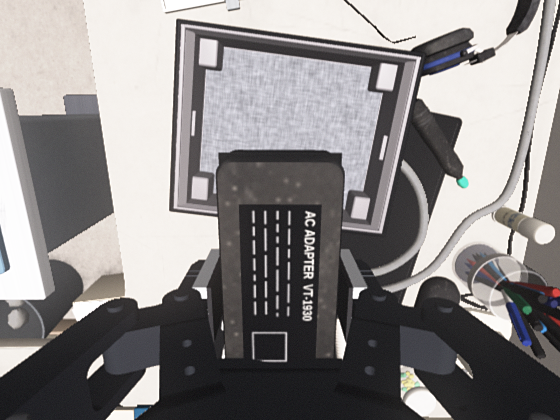

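The view shows the case with its corners near (178,19), (425,52), (170,211) and (383,233). The recess mouths are at (193,122) and (384,149), the four light post tops are in the corners, and the adapter hangs straight in the gripper.

Run:
```python
from h import *
import json
a=json.load(open('w3.json'));d={k:np.array(a[k]) for k in('R','t','K')}
ra=onz(d,(193.6,121.8),.079);rb=onz(d,(384.6,149.7),.079); v=rb-ra
print(ra,rb,(ra+rb)/2,np.linalg.norm(v),np.degrees(np.arctan2(v[1],v[0])))
# posts approx centres (x +-100, y +-77) at z=.07, rim corners at z=.1
P=[(209,53),(384,78),(200,189),(360,207)]
q=np.array([onz(d,p,.07)[:2] for p in P]); print(q.round(4),q.mean(0)); 
for i,j in((0,1),(2,3),(2,0),(3,1)):
    w=q[j]-q[i]; print(np.linalg.norm(w).round(4),np.degrees(np.arctan2(w[1],w[0])).round(2))
# independent fit with height: solve for pose (x,y,z,yaw) from corner rim outer pts + posts
s=cam('scene');e=cam('side')
for c,pp in((s,[(266,230),(308,208)]),(e,[(304,187)])):
    for x in pp: print(onz(c,x,.079))
print(tri([ray(d,(288.1,132.5)),ray(e,(273,214)),ray(s,(287,231))]))
from scipy.optimize import least_squares
M=np.array([[-100,77,44],[100,77,44],[-100,-77,44],[100,-77,44],[-110,0,53],[110,0,53],[-123,97,74],[123,97,74],[-123,-97,74]])/1e3
I=np.array(P+[(193.6,121.8),(384.6,149.7),(178,19),(425,52),(170,211)],float)
def f(u):
    Rz=R.from_euler('z',u[3]).as_matrix(); return (proj(d,M@Rz.T+u[:3])-I).ravel()
r=least_squares(f,[.535,.105,.026,-.15],loss='soft_l1'); print(r.x,np.degrees(r.x[3]),r.fun.reshape(-1,2).round(1).tolist())
```

```text
[0.42742562 0.11604316 0.079     ] [0.64663918 0.08304471 0.079     ] [0.5370324  0.09954393 0.079     ] 0.2216832931511208 -8.56052095685348
[[0.4478 0.1891]
 [0.6425 0.1619]
 [0.4269 0.0357]
 [0.6244 0.0113]] [0.5353835 0.0995216]
0.1965 -7.95
0.199 -7.04
0.1549 82.22
0.1517 83.16
[0.42792914 0.12085001 0.079     ]
[0.64167382 0.07878527 0.079     ]
[0.65299841 0.09244847 0.079     ]
(array([0.53425079, 0.10360305, 0.03052112]), [np.float64(3.7), np.float64(4.3), np.float64(1.9)])
[ 0.53585515  0.10016434  0.03154687 -0.13564136] -7.771677721308282 [[-1.7, -1.7], [4.2, -1.4], [-1.6, -0.3], [1.1, 2.0], [-1.6, 1.1], [0.0, -1.4], [1.0, 1.9], [-0.8, 3.9], [1.0, -1.8]]
```

```bash
cat >> h.py <<'E'
CASE=np.array([.536,.1002,.026]); CY=np.radians(-7.9)
def inc(x,y,z): return CASE+R.from_euler('z',CY).apply(np.array([x,y,z])/1e3)
E
python3 -c "
from h import *
p=inc(-55,-1,31);print(p); move(p,CY)"
```

```text
[0.48138453 0.10676894 0.057     ]
shift [49.3, -43.8, 290.3] turn [-0.0001, 0.0001, 0.1277] | n>= 5
```

Call:
apply_moves(translation=[[25,-22,55],[49,-44,110],[49,-44,165],[49,-44,215],[49,-44,250],[49,-44,275],[49,-44,287],[49,-44,290],[49,-44,290],[49,-44,290]], turn=[[0,0,0.06],[0,0,0.128],[0,0,0.128],[0,0,0.128],[0,0,0.128],[0,0,0.128],[0,0,0.128],[0,0,0.128],[0,0,0.128],[0,0,0.128]], grip=[40,40,40,40,40,40,40,40,40,40])

```text
t: 9.4
ee_pos: [0.4823, 0.1068, 0.0581]
ee_rot: [2.369, 2.062, 0.003]
wrist_force: [3.5, -0.1, -2.6]
width: 0.0472
gripper_force: 48.8
```

Call:
apply_moves(translation=[[0,0,1.5],[0,0,1.5],[0,0,1.5],[0,0,1.5],[0,0,-40],[0,0,-100],[30,0,-160],[60,0,-220],[80,0,-270],[80,0,-290],[80,0,-290]], turn=[[0,0,0],[0,0,0],[0,0,0],[0,0,0],[0,0,0],[0,0,0],[0,0,0],[0,0,0],[0,0,0],[0,0,0],[0,0,0]], grip=[40,64,64,64,64,64,85,85,85,85,85])

```text
t: 10.78
ee_pos: [0.4921, 0.1865, 0.3485]
ee_rot: [2.368, 2.063, 0.003]
wrist_force: [-0.1, -0.7, 0.2]
width: 0.0853
gripper_force: 0.0
```

```bash
python3 look.py w4 tray,tabs,bolt_a_tip,case,recess_a,adapter
```

```text
10.825 [0.4916 0.1856 0.3469]
tray LM [([229.7, 28.8], 0.7, [0.453, 0.362])] BOX [([233.8, 54.7], 0.72)]
tabs LM [([219.0, 21.9], 0.94, [0.441, 0.372])] BOX [([228.6, 53.1], 0.69)]
bolt_a_tip LM [([256.2, 118.7], 0.79, [0.469, 0.248])] BOX [([237.9, 50.0], 0.83)]
case LM [([319.5, 218.6], 0.68, [0.54, 0.093])] BOX [([325.8, 224.4], 0.56)]
recess_a LM [([238.0, 231.7], 0.84, [0.417, 0.09])] BOX [([329.6, 221.9], 0.58)]
adapter LM [([283.9, 229.1], 0.85, [0.485, 0.084])] BOX [([283.6, 226.1], 0.74), ([229.8, 55.6], 0.39)]
```

View pics/w4.png

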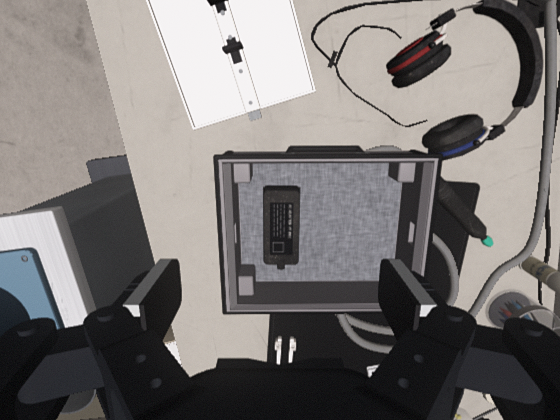

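The adapter lies flat in the left half of the case at (282,230). The tray at upper left has its near bolt tip at (256,119) and its tabs around (219,22). Next is the otoscope.

Run:
```python
from h import *
import json
r=json.load(open('w1.json'));d={k:np.array(r[k]) for k in('R','t','K')}
a=onz(d,(310,30),.045);b=onz(d,(415,40),.095);v=b-a;print(a,b,np.degrees(np.arctan2(v[1],v[0])),np.linalg.norm(v))
print('monitor base',onz(d,(510,245),.0),'lampish',onz(d,(505,35),.1))
phi=np.arctan2(v[1],v[0])
move([.60,-.26,.37],phi+np.pi/2)
print(manip.get_obs()['joint_positions'])
```

```text
[ 0.61128478 -0.17812941  0.045     ] [ 0.6389372  -0.28109692  0.095     ] -74.96763058320364 0.11775807816326353
monitor base [ 0.48955711 -0.58779983  0.        ] lampish [ 0.68108999 -0.35992074  0.1       ]
shift [-426.8, 168.1, -22.9] turn [-0.0002, 0.0, -0.4004] | n>= 8
[ 0.05565777  0.2866553  -0.61395772  1.71957228  0.17618206  1.19120979
 -0.74275017]
```

Call:
apply_moves(translation=[[-52,24,-20],[-104,48,-23],[-156,72,-23],[-207,96,-23],[-259,120,-23],[-311,143,-23],[-363,167,-23],[-414,191,-23],[-414,191,-23],[-414,191,-23]], turn=[[0,0,-0.05],[0,0,-0.1],[0,0,-0.15],[0,0,-0.2],[0,0,-0.25],[0,0,-0.3],[0,0,-0.35],[0,0,-0.4],[0,0,-0.4],[0,0,-0.4]], grip=[85,85,85,85,85,85,85,85,85,85])

```text
t: 12.68
ee_pos: [0.6245, -0.2496, 0.3699]
ee_rot: [-1.911, -2.492, -0.001]
wrist_force: [0.1, 0.6, -0.2]
width: 0.0852
gripper_force: 0.0
```

```bash
python3 look.py w5 otoscope,rest,fork
```

```text
12.725 [ 0.6246 -0.2487  0.3703]
otoscope LM [([290.0, 158.1], 0.6, [0.639, -0.244])] BOX [([390.1, 130.0], 0.74), ([281.0, 160.2], 0.64)]
rest LM [([287.2, 159.7], 0.66, [0.636, -0.248])] BOX [([302.0, 159.0], 0.98)]
fork LM [([163.9, 80.2], 0.81, [0.442, -0.186])] BOX [([172.7, 69.9], 0.72)]
```

View pics/w5.png

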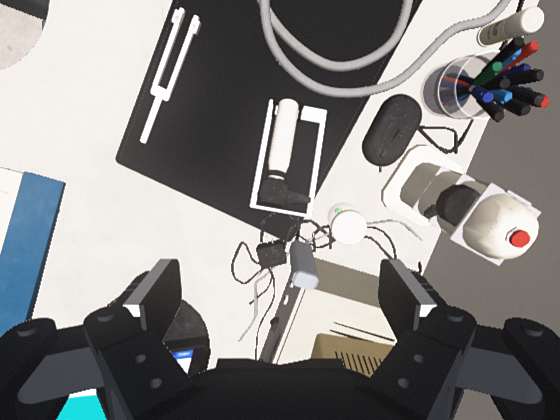

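The view shows the rest's frame with corners near (269,99), (326,108), (310,217), (251,206). The otoscope handle runs from its end at (287,101) to (277,176), with the head at (272,195) and the cone tip at (308,197).

Run:
```python
from h import *
import json
im=cv2.imread('pics/w5.png'); g=im.min(2)
for r in range(96,222,6):
    row=g[r,240:335]>120; e=np.flatnonzero(np.diff(row.astype(int)))+241
    print(r,e.tolist(), g[r,(262 if r<180 else 280)])
```

```text
96 [] 49
102 [269, 273, 279, 297] 50
108 [268, 273, 275, 298, 303, 320] 51
114 [266, 272, 275, 298, 301, 327] 52
120 [265, 272, 276, 297, 304, 326] 50
126 [264, 270, 274, 296, 319, 325] 50
132 [263, 269, 273, 295, 318, 324] 53
138 [262, 268, 272, 294, 317, 323] 196
144 [261, 267, 271, 293, 316, 322] 255
150 [260, 266, 270, 292, 315, 321] 255
156 [259, 265, 269, 291, 315, 321] 255
162 [257, 264, 268, 290, 314, 320, 334] 255
168 [256, 263, 269, 288, 313, 319, 331] 176
174 [255, 262, 312, 318, 327] 50
180 [254, 261, 311, 317, 324] 65
186 [253, 260, 310, 316, 321] 68
192 [252, 258, 309, 315, 318] 76
198 [251, 257, 310] 72
204 [250, 256, 307] 62
210 [266, 289, 307] 255
216 [300] 60
```

Run:
```python
from h import *
import json
from scipy.optimize import least_squares
D={}
for t in('w1','w5'):
    r=json.load(open(t+'.json'));D[t]={k:np.array(r[k]) for k in('R','t','K')}
def ends(t,seed,th):
    g=cv2.imread(f'pics/{t}.png').min(2); n,l=cv2.connectedComponents(((g>th)*255).astype(np.uint8)); m=l==l[seed[1],seed[0]]
    p=np.argwhere(m)[:,::-1].astype(float); c=p.mean(0); u=np.linalg.svd(p-c,full_matrices=False)[2][0]; s=(p-c)@u; w=(p-c)@[-u[1],u[0]]
    return m.sum(),c,u,c+u*np.percentile(s,.5),c+u*np.percentile(s,99.5),np.ptp(np.percentile(w,[2,98]))
for t,s in(('w5',(282,140)),('w1',(345,38))):
    for th in(120,160): 
        print(t,th,[np.round(x,1).tolist() for x in ends(t,s,th)])
g=cv2.imread('pics/w1.png').min(2)
for c in range(300,400,10):
    e=np.flatnonzero(np.diff((g[0:100,c]>120).astype(int)))+1; print(c,e.tolist())
```

```text
w5 120 [1520, [283.1, 134.6], [-0.2, 1.0], [288.8, 99.4], [277.3, 170.0], 20.6]
w5 160 [1467, [283.2, 134.7], [-0.2, 1.0], [288.9, 99.5], [277.4, 169.8], 20.0]
w1 120 [2011, [342.0, 35.3], [1.0, 0.3], [302.9, 24.3], [379.5, 45.8], 24.6]
w1 160 [1858, [342.2, 34.8], [1.0, 0.3], [303.2, 23.8], [379.4, 45.2], 22.8]
300 [47, 55]
310 [15, 39, 41, 45, 49, 59]
320 [14, 17, 43, 52, 63]
330 [5, 19, 45, 55, 68]
340 [22, 48, 58, 72]
350 [24, 52, 61, 76]
360 [1, 27, 55, 64, 80]
370 [3, 30, 57, 67, 85]
380 [5, 34, 45, 70, 89]
390 [8, 40, 46, 74, 83, 84, 86, 88, 93]
```

Run:
```python
from h import *
import json
from scipy.optimize import least_squares
D={}
for t in('w1','w5'):
    r=json.load(open(t+'.json'));D[t]={k:np.array(r[k]) for k in('R','t','K')}
a,ea=tri([ray(D['w5'],(288.8,99.8)),ray(D['w1'],(303.2,24.2))]); b,eb=tri([ray(D['w5'],(277.4,170)),ray(D['w1'],(379.8,45.5))])
v=a-b; print('end',a,ea,'junc',b,eb,np.linalg.norm(v),'tilt',np.degrees(np.arcsin(v[2]/np.linalg.norm(v))),'yaw',np.degrees(np.arctan2(v[1],v[0])))
s=cam('scene');e=cam('side')
print('origin',tri([ray(D['w5'],(290,158.1)),ray(s,(393,237)),ray(e,(380,270))]))
th=np.radians(28)
def pose(u):
    c,s_=np.cos(u[3]),np.sin(u[3]); x=np.array([np.cos(th)*c,np.cos(th)*s_,-np.sin(th)]); z=np.array([np.sin(th)*c,np.sin(th)*s_,np.cos(th)]); y=np.cross(z,x); return u[:3],np.c_[x,y,z]
def f(u):
    p,M=pose(u); q=lambda *k:p+M@(np.array(k)/1e3); r=[]
    for t,A,B in(('w5',(288.8,99.8),(277.4,170)),('w1',(303.2,24.2),(379.8,45.5))):
        P=proj(D[t],[q(69,14,14),q(-39,14,14)]); r+=list((P-[A,B]).ravel())
    r+=list(.4*(proj(D['w5'],q(0,0,0))[0]-[290,158.1]))+list(1*(proj(s,q(0,0,0))[0]-[393,237]))+list(1*(proj(e,q(0,0,0))[0]-[380,270]))
    return np.array(r)
k=least_squares(f,[.63,-.24,.06,np.radians(105)]); p,M=pose(k.x); print(k.x.round(4),np.degrees(k.x[3]),k.fun.round(1).tolist()); g=p+M@[0,.014,.014]; print('grasp axis pt',g)
# rest check
d=D['w5']
for px,z in(((269.5,100),.0106),((327,108),.0106),((249.5,206),.085),((309,216),.085)): print(px,onz(d,px,z))
```

```text
end [ 0.61498036 -0.16753163  0.0375358 ] [np.float64(0.4), np.float64(0.4)] junc [ 0.62265521 -0.25302535  0.08006039] [np.float64(0.5), np.float64(0.5)] 0.09579363386636319 tilt -26.354180187545374 yaw 95.12974421021097
origin (array([ 0.63095436, -0.24341788,  0.05399163]), [np.float64(7.5), np.float64(6.9), np.float64(12.8)])
[ 0.637  -0.231   0.0367  1.6434] 94.15765053722876 [2.3, -0.7, 0.4, 4.2, -2.4, 0.3, 2.7, 2.6, 0.8, -2.5, -3.1, 4.7, -3.6, -6.0]
grasp axis pt [ 0.62259088 -0.2254322   0.04907196]
(269.5, 100) [ 0.58993406 -0.17332538  0.0106    ]
(327, 108) [ 0.66940252 -0.16295923  0.0106    ]
(249.5, 206) [ 0.60016806 -0.30536072  0.085     ]
(309, 216) [ 0.67674866 -0.29860832  0.085     ]
```

```bash
cat >> h.py <<'E'
def tilt(yawdeg,deg=28):
    t=np.radians(deg);a=np.radians(yawdeg); d=np.array([np.cos(a),np.sin(a),0]); n=np.sin(t)*d+np.cos(t)*np.array([0,0,1.]); y=np.array([d[1],-d[0],0]); return R.from_matrix(np.c_[np.cross(y,-n),y,-n]),n
E
python3 - <<'E'
from h import *
r,n=tilt(94.7); print(n); move(np.array([.620,-.228,.070])+.1*n,rot=r); print(manip.get_obs()['joint_positions'])
E
```

```text
[-0.0384678   0.46789291  0.88294759]
shift [68.7, 9.8, 212.1] turn [0.0442, -0.4872, 0.1769] | n>= 4
[ 0.60371174  0.53179726 -0.46186608  1.29872847  0.23316322  1.36355803
  0.41215294]
```

Call:
apply_moves(translation=[[14,2,43],[28,4,86],[42,6,129],[56,8,172],[69,10,212],[69,10,212],[69,10,212]], turn=[[0.009,-0.097,0.035],[0.018,-0.195,0.07],[0.026,-0.292,0.106],[0.035,-0.39,0.142],[0.044,-0.487,0.177],[0.044,-0.487,0.177],[0.044,-0.487,0.177]], grip=[85,85,85,85,85,85,85])

```text
t: 14.0
ee_pos: [0.6168, -0.1819, 0.1593]
ee_rot: [1.861, 2.018, -0.463]
wrist_force: [0.5, -0.3, -0.4]
width: 0.0847
gripper_force: 0.0
```

```bash
python3 look.py w6 otoscope,rest
```

```text
14.05 [ 0.6171 -0.1829  0.16  ]
otoscope LM [([300.3, 206.9], 0.77, [0.646, -0.289])] BOX [([281.7, 217.3], 0.61)]
rest LM [([295.1, 171.3], 0.93, [0.636, -0.246])] BOX [([315.8, 176.6], 0.58)]
```

View pics/w6.png

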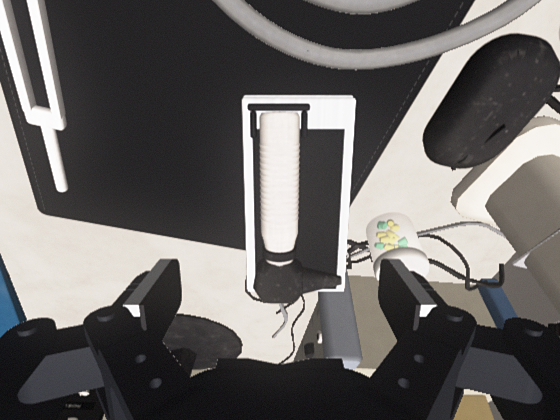

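The otoscope handle runs straight down the image from (280,112) to (281,252), with the head at (290,280) and the pocket strap at row 106. The tool is well aligned with it.

Run:
```python
from h import *
import json
D={}
for t in('w1','w5','w6'):
    r=json.load(open(t+'.json'));D[t]={k:np.array(r[k]) for k in('R','t','K')}
g=cv2.imread('pics/w6.png').min(2)
for r in range(108,266,8):
    e=np.flatnonzero(np.diff((g[r,250:330]>120).astype(int)))+251; print(r,e.tolist(),end=' ')
for c in(275,280,285): print(c,(np.flatnonzero(np.diff((g[90:300,c]>120).astype(int)))+91).tolist())
for A,B in(((280,112),(281,252)),((280,110),(281,254))):
  a,ea=tri([ray(D['w5'],(288.8,99.8)),ray(D['w6'],A)]); b,eb=tri([ray(D['w5'],(277.4,170)),ray(D['w6'],B)])
  v=a-b; print('\nend',a,ea,'junc',b,eb,np.linalg.norm(v),'tilt',np.degrees(np.arcsin(v[2]/np.linalg.norm(v))),'yaw',np.degrees(np.arctan2(v[1],v[0])))
  o,p,rr=obs()
  for q in(a,b): print('in tool',rr.inv().apply(q-p)*1e3)
```

```text
108 [310] 116 [256, 301, 307] 124 [256, 301, 307] 132 [251, 260, 299] 140 [253, 260, 299] 148 [253, 260, 299] 156 [253, 260, 300] 164 [253, 260, 299] 172 [254, 261, 299] 180 [254, 260, 299] 188 [254, 261, 299] 196 [254, 260, 299] 204 [254, 261, 298] 212 [254, 261, 299] 220 [254, 261, 298] 228 [255, 261, 298] 236 [255, 262, 297] 244 [255, 265, 295] 252 [255, 274, 285] 260 [255, 267, 269, 290, 293] 275 [95, 104, 110, 253, 262, 265]
280 [95, 104, 110, 253, 262, 266]
285 [95, 104, 111, 252, 261, 265]

end [ 0.61540187 -0.16718345  0.04124811] [np.float64(0.5), np.float64(0.5)] junc [ 0.62292596 -0.25135543  0.08681355] [np.float64(0.5), np.float64(0.5)] 0.09600907284465242 tilt -28.3329924877369 yaw 95.10806224223806
in tool [69.3688215  -0.29500902 97.18323092]
in tool [-26.63384995   0.65719126  96.61537765]

end [ 0.61542496 -0.16710469  0.03880241] [np.float64(0.5), np.float64(0.5)] junc [ 0.62286555 -0.25100328  0.0888688 ] [np.float64(0.6), np.float64(0.6)] 0.09798458009659465 tilt -30.727925091330604 yaw 95.06804537904353
in tool [70.58453846 -0.27123591 99.30683147]
in tool [-27.28438953   0.62938473  94.63352943]
```

Call:
apply_moves(translation=[[0,0,40],[0,0,70],[0,0,84],[0,0,89],[0,0,89],[0,0,89],[0,0,89],[0,0,89],[0,0,89],[0,0,89],[0,0,89]], turn=[[0,0,0],[0,0,0],[0,0,0],[0,0,0],[0,0,0],[0,0,0],[0,0,0],[0,0,0],[0,0,0],[0,0,0],[0,0,0]], grip=[85,85,85,85,85,15,15,15,15,15,15], newtons=45)

```text
t: 15.62
ee_pos: [0.62, -0.2225, 0.0802]
ee_rot: [1.86, 2.018, -0.463]
wrist_force: [-1.0, 2.7, 5.9]
width: 0.0249
gripper_force: 44.1
```

Call:
apply_moves(translation=[[0,0,-10],[0,0,-30],[0,0,-60],[0,0,-100],[0,0,-140],[0,0,-140]], turn=[[0,0,0],[0,0,0],[0,0,0],[0,0,0],[0,0,0],[0,0,0]], grip=[15,15,15,15,15,15])

```text
t: 16.38
ee_pos: [0.6167, -0.1544, 0.2072]
ee_rot: [1.857, 2.018, -0.454]
wrist_force: [0.7, 0.6, -1.8]
width: 0.0248
gripper_force: 44.6
```

```bash
python3 look.py w7 otoscope
python3 - <<'E'
from h import *
g=cv2.imread('pics/w7.png').min(2)
for r in range(100,300,12):
    e=np.flatnonzero(np.diff((g[r,200:360]>120).astype(int)))+201; print(r,e.tolist(),end=' ')
# target above case: otoscope origin at case x=X; handle (grasp) at X-14
p=inc(33,0,0); p[2]=.30; print(p); move(p,CY); o=manip.get_obs(); print(o['joint_positions'],o['width'],o['wrist_force'],o['torque'])
E
```

```text
16.425 [ 0.6152 -0.156   0.2052]
otoscope LM [([306.1, 260.2], 0.63, [0.677, -0.41])] BOX [([282.0, 233.6], 0.86)]
100 [246, 335] 112 [245, 252, 298, 337] 124 [245, 337] 136 [245, 312, 328, 336] 148 [246, 312, 327, 336] 160 [246, 312, 327, 335, 354] 172 [246, 311, 326, 335, 348] 184 [246, 311, 326, 334, 341] 196 [247, 312, 325, 333, 335] 208 [247, 311, 325] 220 [247, 311, 324] 232 [238, 248, 310, 324, 337, 344, 346, 352] 244 [310, 323, 335, 348, 356, 358] 256 [235, 252, 308, 325, 334, 336] 268 [217, 252, 308, 343] 280 [212, 253, 307, 348] 292 [236, 241, 253, 307, 319, 324] [0.56868681 0.09566433 0.3       ]
shift [180.8, -24.4, -206.0] turn [0.0523, 0.4868, 0.2146] | n>= 5
[ 0.10958646  0.56695624 -0.22996139  1.72802519  0.74530061  1.00903006
 -0.46263723] 0.025017042313080926 [ 0.19374905  0.97851552 -1.51587606] [ 0.70830909  0.08078672 -0.01047594]
```

Run:
```python
from h import *
import json
r=json.load(open('w7.json'));d={k:np.array(r[k]) for k in('R','t','K')}
o,p,rr=obs(); im=cv2.imread('pics/w7.png'); g=im.min(2)
for c in(270,280,290): print(c,(np.flatnonzero(np.diff((g[0:420,c]>120).astype(int)))+1).tolist())
for k in(6,9,12,15): print(k,proj(d,[p+rr.apply(np.array([x,0,k])/1e3) for x in(70,-27)]).round(0).tolist())
cv2.imwrite('pics/w7c.png',im[60:,150:450])
```

```text
270 [12, 45, 62, 100, 107, 113, 333, 348, 351]
280 [18, 50, 66, 100, 107, 113, 334, 349, 353]
290 [5, 23, 55, 70, 100, 107, 113, 333, 347, 350]
6 [[271.0, 112.0], [272.0, 328.0]]
9 [[271.0, 112.0], [273.0, 324.0]]
12 [[271.0, 112.0], [273.0, 320.0]]
15 [[271.0, 112.0], [273.0, 316.0]]
```

View pics/w7c.png

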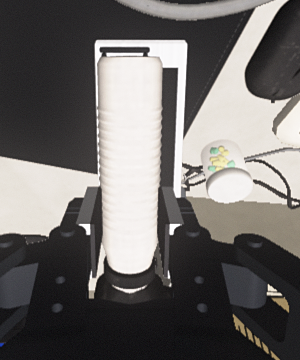

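The crop shows the handle held between the pads, with its end at the top (pocket visible below it) and the head ring near the bottom at (130,275). The grip is straight.

Call:
apply_moves(translation=[[20,-3,-50],[55,-8,-100],[90,-13,-150],[125,-18,-190],[155,-22,-206],[181,-24,-206],[181,-24,-206],[181,-24,-206]], turn=[[0,0,0],[0.01,0.1,0.043],[0.021,0.195,0.086],[0.031,0.292,0.129],[0.042,0.39,0.172],[0.052,0.487,0.215],[0.052,0.487,0.215],[0.052,0.487,0.215]], grip=[15,15,15,15,15,15,15,15])

```text
t: 17.52
ee_pos: [0.5695, 0.0948, 0.2997]
ee_rot: [2.368, 2.062, -0.002]
wrist_force: [-0.2, -0.6, -1.5]
width: 0.0249
gripper_force: 44.8
```

```bash
python3 look.py w8 recess_a,otoscope,adapter
python3 - <<'E'
from h import *
import json
r=json.load(open('w8.json'));d={k:np.array(r[k]) for k in('R','t','K')}
for x in r['q']['recess_a'][:3]: print(x,onz(d,x[0],.079))
p=inc(33,0,35); print(p); move(p,CY); o=manip.get_obs(); print(R.from_rotvec(o['ee_rot']).as_matrix().round(3).tolist(),o['wrist_force'])
E
```

```text
17.575 [0.5697 0.0952 0.3   ]
recess_a LM [([352.0, 176.9], 0.59, [0.66, 0.068])] BOX [([229.2, 153.5], 0.86)]
otoscope LM [([308.8, 254.6], 0.96, [0.592, -0.032]), ([436.0, 321.9], 0.64, [0.764, -0.164]), ([172.9, 46.1], 0.51, [0.467, 0.25])] BOX [([280.7, 233.3], 0.59)]
adapter LM [([209.1, 176.8], 0.75, [0.478, 0.093])] BOX [([205.6, 171.1], 0.69)]
[[352.0, 176.9], 0.59] [0.64454108 0.08609742 0.079     ]
[0.56868681 0.09566433 0.061     ]
shift [-0.9, -1.2, 239.4] turn [0.0017, -0.0005, 0.0006] | n>= 4
[[0.137, 0.991, 0.002], [0.991, -0.137, 0.0], [0.001, 0.002, -1.0]] [-0.64332594  0.11685695 -1.42727873]
```

Call:
apply_moves(translation=[[-1,-1,55],[-1,-1,110],[-1,-1,165],[-1,-1,205],[-1,-1,228],[-1,-1,238],[-1,-1,240],[-1,-1,240]], turn=[[0,0,0],[0,0,0],[0,0,0],[0,0,0],[0,0,0],[0,0,0],[0,0,0],[0,0,0]], grip=[15,15,15,15,15,15,15,15])

```text
t: 18.88
ee_pos: [0.5676, 0.0954, 0.0635]
ee_rot: [2.368, 2.063, -0.003]
wrist_force: [-12.7, -3.4, 31.0]
width: 0.0247
gripper_force: 47.8
```

Call:
apply_moves(translation=[[0,0,1],[0,0,2],[0,0,2]], turn=[[0,0,0],[0,0,0],[0,0,0]], grip=[15,15,15])

```text
t: 19.25
ee_pos: [0.5677, 0.0954, 0.0633]
ee_rot: [2.368, 2.062, -0.004]
wrist_force: [-18.7, -4.8, 48.8]
width: 0.0249
gripper_force: 49.5
```

Call:
apply_moves(translation=[[0,0,-3],[0,0,-4],[0,0,-4]], turn=[[0,0,0],[0,0,0],[0,0,0]], grip=[15,15,15])

```text
t: 19.62
ee_pos: [0.5699, 0.0958, 0.0636]
ee_rot: [2.368, 2.062, 0.005]
wrist_force: [-1.7, -0.4, 10.9]
width: 0.0248
gripper_force: 45.9
```

Run:
```python
from h import *
o=manip.get_obs(); print(o['wrist_force'],o['torque'],o['ee_pos'])
s=cam('side'); e=cam('scene'); w=cam('wrist')
p=inc(0,0,50)
def crop(c,z,h):
    u,v=proj(c,p)[0].astype(int); return cv2.resize(c['image'][max(0,v-h):v+h,max(0,u-h):u+h],(z,z),interpolation=cv2.INTER_CUBIC)
cv2.imwrite('pics/c.png',np.hstack([crop(s,390,65),crop(e,390,65)]))
for n in('side','scene'): print(n,models.boxes_of(n,'otoscope')[:2],models.landmark_of(n,'otoscope')[:2])
print(models.landmark_of('wrist','otoscope')[:2])
g=w['image'].min(2)
for c in(270,280,290): print(c,(np.flatnonzero(np.diff((g[0:420,c]>120).astype(int)))+1).tolist())
```

```text
[-1.74756432 -0.43620756 10.87594785] [-0.23690983  0.6061798   0.02585997] [0.56993477 0.0958321  0.06362404]
side [{'at': [293.3, 218.1], 'score': 0.85}] [{'at': [287.6, 210.5], 'score': 0.61}]
scene [{'at': [383.5, 226.7], 'score': 0.66}, {'at': [287.5, 218.7], 'score': 0.64}] [{'at': [295.5, 224.8], 'score': 0.54}, {'at': [381.8, 229.3], 'score': 0.24}]
[{'at': [307.8, 257.4], 'score': 0.62}]
270 [59, 334, 348, 351]
280 [1, 59, 335, 349, 354]
290 [1, 59, 333, 348, 351]
```

Call:
apply_moves(translation=[[0,0,-1],[0,0,-1],[0,0,-1],[0,0,-1],[0,0,-30],[0,0,-80],[0,0,-140],[0,0,-200],[30,0,-240],[30,0,-260],[30,0,-260]], turn=[[0,0,0],[0,0,0],[0,0,0],[0,0,0],[0,0,0],[0,0,0],[0,0,0],[0,0,0],[0,0,0],[0,0,0],[0,0,0]], grip=[28,38,48,48,48,48,60,85,85,85,85])

```text
t: 21.4
ee_pos: [0.5732, 0.1256, 0.3237]
ee_rot: [2.367, 2.062, 0.007]
wrist_force: [0.0, -0.0, -0.7]
width: 0.0851
gripper_force: 0.0
```

```bash
python3 look.py w9 otoscope,adapter,case,tray,tabs,bolt_a_tip,recess_a
python3 - <<'E'
from h import *
import json
r=json.load(open('w9.json'));d={k:np.array(r[k]) for k in('R','t','K')}
Rc=R.from_euler('z',CY)
for q,z in(('otoscope',.032),('adapter',.032),('case',.026),('recess_a',.079)):
    for x in r['q'][q][:2]: print(q,x,(Rc.inv().apply(onz(d,x[0],z)-CASE)*1e3).round(1))
E
```

```text
21.45 [0.5725 0.1249 0.3221]
otoscope LM [([289.6, 191.7], 0.91, [0.583, 0.086])] BOX [([280.2, 199.2], 0.92)]
adapter LM [([213.7, 197.0], 0.65, [0.479, 0.093])] BOX [([210.0, 195.1], 0.72)]
case LM [([253.7, 190.8], 0.75, [0.534, 0.094])] BOX [([253.4, 190.7], 0.84)]
tray LM [] BOX [([154.7, 34.7], 0.8)]
tabs LM [([347.6, 386.5], 0.46, [0.635, -0.253])] BOX []
bolt_a_tip LM [([181.5, 79.8], 0.44, [0.467, 0.247])] BOX [([176.2, 72.1], 0.48)]
recess_a LM [([153.4, 201.5], 0.96, [0.395, 0.098]), ([347.5, 201.4], 0.84, [0.661, 0.061])] BOX [([256.5, 191.4], 0.64)]
otoscope [[289.6, 191.7], 0.91] [47.4 -0.3  6. ]
adapter [[213.7, 197.0], 0.65] [-49.5  -7.1   6. ]
case [[253.7, 190.8], 0.75] [ 1.3 -0.5  0. ]
recess_a [[153.4, 201.5], 0.96] [-109.    -0.2   53. ]
recess_a [[347.5, 201.4], 0.84] [111.7  -0.3  53. ]
```

View pics/w9.png

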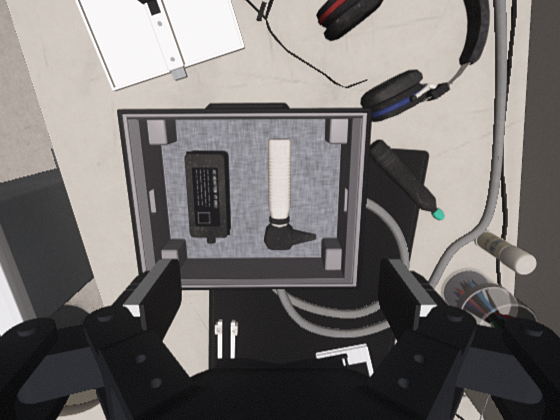

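Both items lie flat: the adapter at (210,195) and the otoscope at (280,195), side by side with clear gaps. The recesses are at (153,201) and (347,201). Next is the tray.

Run:
```python
from h import *
import json
r=json.load(open('w4.json'));d={k:np.array(r[k]) for k in('R','t','K')}
t=onz(d,(219,21.9),.037);b=onz(d,(256.2,118.7),.0085); v=(b-t)[:2]; print(t,b,np.linalg.norm(v),np.degrees(np.arctan2(v[1],v[0])))
s=cam('side'); 
L=[(x['at'],x['score']) for x in models.landmark_of('side','tabs')]; print(L,onz(s,L[0][0],.037)); 
try: print(tri([ray(s,L[0][0]),ray(d,(219,21.9))]))
except Exception as e: print(e)
yaw=np.arctan2(v[1],v[0])
# look with tool y along tray x; TCP offset so tray is at +tool x
move([t[0]-.05*0,t[1],.30],yaw); print(manip.get_obs()['joint_positions'])
```

```text
[0.44568586 0.3625458  0.037     ] [0.46969035 0.24801983 0.0085    ] 0.11701458466335266 -78.16224226832793
[([201.8, 182.3], 0.56)] [0.44442317 0.35157623 0.037     ]
(array([0.44656129, 0.36232344, 0.02517247]), [np.float64(3.8), np.float64(3.8)])
shift [217.7, -158.2, 22.3] turn [0.0009, -0.0017, 1.2266] | n>= 7
[ 0.04951242  0.39600505 -0.45534738  1.61250614  0.18504495  1.17423249
 -0.58421805]
```

```bash
sed -i 's/^CASE=.*/CASE=np.array([.537,.0998,.026]); CY=np.radians(-8.0)/' h.py; python3 -c "
from h import *
move([.40,.353,.33],np.radians(-78.2))"
```

```text
shift [202.0, -202.1, -7.8] turn [0.0009, -0.0017, 1.2273] | n>= 7
```

Call:
apply_moves(translation=[[25,-25,-8],[51,-51,-8],[76,-76,-8],[101,-101,-8],[126,-126,-8],[152,-152,-8],[177,-177,-8],[202,-202,-8],[202,-202,-8],[202,-202,-8]], turn=[[0,0,0.15],[0,0,0.31],[0,0,0.46],[0,0,0.61],[0,0,0.77],[0,0,0.92],[0,0,1.07],[0,0,1.227],[0,0,1.227],[0,0,1.227]], grip=[85,85,85,85,85,85,85,85,85,85])

```text
t: 23.5
ee_pos: [0.4005, 0.3525, 0.3302]
ee_rot: [3.125, 0.325, 0.003]
wrist_force: [1.0, -0.4, 0.5]
width: 0.0852
gripper_force: 0.0
```

```bash
python3 look.py w10 tray,tabs,bolt_a_tip
python3 - <<'E'
from h import *
import json
r=json.load(open('w10.json'));d={k:np.array(r[k]) for k in('R','t','K')}
a=json.load(open('w4.json'));d4={k:np.array(a[k]) for k in('R','t','K')}
print('tabs',[onz(d,x[0],.037).round(4) for x in r['q']['tabs'][:2]],tri([ray(d,r['q']['tabs'][0][0]),ray(d4,(219,21.9))]))
print('bolts',[onz(d,x[0],.0085).round(4) for x in r['q']['bolt_a_tip'][:3]])
print('tray',[onz(d,x[0],0).round(4) for x in r['q']['tray'][:3]])
E
```

```text
23.55 [0.4009 0.352  0.3302]
tray LM [([279.7, 122.8], 0.69, [0.452, 0.363])] BOX [([279.0, 121.5], 0.56)]
tabs LM [([276.3, 125.4], 0.94, [0.448, 0.367])] BOX [([276.4, 117.0], 0.56)]
bolt_a_tip LM [([369.9, 130.3], 0.63, [0.467, 0.245])] BOX [([493.1, 113.6], 0.57), ([304.0, 129.6], 0.46)]
tabs [array([0.4497, 0.3671, 0.037 ])] (array([0.44671937, 0.36620967, 0.02540201]), [np.float64(2.6), np.float64(2.6)])
bolts [array([0.4674, 0.2469, 0.0085])]
tray [array([0.4523, 0.3633, 0.    ])]
```

Run:
```python
from h import *
import json
r=json.load(open('w10.json'));d={k:np.array(r[k]) for k in('R','t','K')}
im=cv2.imread('pics/w10.png'); g=im.max(2)
n,l,s,c=cv2.connectedComponentsWithStats(((g<90)*255).astype(np.uint8))
for i in range(1,n):
    if s[i,4]>25 and s[i,1]<240: print('dark',s[i].tolist(),c[i].round(1))
print("rows of gray at tray corners: bright>235 comps")
n,l,s,c=cv2.connectedComponentsWithStats(((im.min(2)>238)*255).astype(np.uint8))
for i in range(1,n):
    if s[i,4]>400:
        cnt=cv2.findContours((l==i).astype(np.uint8),cv2.RETR_EXTERNAL,cv2.CHAIN_APPROX_NONE)[0][0]
        print('bright',s[i].tolist(),c[i].round(1),cv2.boxPoints(cv2.minAreaRect(cnt)).round(0).tolist())
M=proj(d,[[.4457,.3625,.037]]);print(M)
```

```text
dark [303, 0, 103, 45, 490] [339.3  23.4]
dark [392, 0, 168, 238, 5661] [447.6 102.7]
dark [473, 50, 87, 53, 328] [528.2  81.6]
dark [443, 108, 106, 69, 4190] [495.1 142.7]
dark [38, 111, 61, 105, 4331] [ 68.2 162.7]
dark [245, 114, 22, 20, 230] [255.6 123.2]
dark [292, 117, 23, 19, 241] [302.6 125.7]
dark [137, 129, 6, 44, 71] [139.2 150.6]
dark [506, 152, 54, 69, 1109] [541.9 190.4]
rows of gray at tray corners: bright>235 comps
bright [200, 52, 165, 68, 9283] [281.5  85.5] [[197.0, 111.0], [200.0, 51.0], [364.0, 61.0], [361.0, 120.0]]
bright [197, 113, 57, 16, 570] [221.  120.6] [[196.0, 126.0], [197.0, 113.0], [253.0, 116.0], [252.0, 129.0]]
bright [306, 119, 56, 16, 576] [336.6 126.8] [[305.0, 132.0], [306.0, 119.0], [361.0, 121.0], [361.0, 135.0]]
bright [201, 130, 156, 59, 7513] [278.2 158.8] [[198.0, 181.0], [201.0, 129.0], [356.0, 137.0], [353.0, 189.0]]
[[279.30330408 129.53133706]]
```

Run:
```python
from h import *
import json
from scipy.optimize import least_squares
r=json.load(open('w10.json'));d={k:np.array(r[k]) for k in('R','t','K')}
for z in(.037,.027): 
    a,b=[onz(d,p,z)[:2] for p in((255.6,123.2),(302.6,125.7))]; v=b-a; print(z,(a+b)/2,np.linalg.norm(v),np.degrees(np.arctan2(v[1],v[0])))
c=np.array([onz(d,p,.004)[:2] for p in((200,51),(364,61),(355,189),(198,181))]); print(c.round(4),c.mean(0))
for i,j in((0,1),(3,2),(3,0),(2,1)): v=c[j]-c[i]; print(np.linalg.norm(v).round(4),np.degrees(np.arctan2(v[1],v[0])).round(1))
# model fit: bay outer corners (±101.5,±83) z=.003 ; bay inner edge at rib y=±11
M=np.array([[-101.5,83,3],[101.5,83,3],[101.5,-83,3],[-101.5,-83,3]])/1e3
I=np.array([(200,51),(364,61),(355,189),(198,181)],float)
f=lambda u:(proj(d,R.from_euler('z',u[2]).apply(M)+[u[0],u[1],u[3]])-I).ravel()
k=least_squares(f,[.45,.36,-1.36,0]); print(k.x.round(4),np.degrees(k.x[2]),k.fun.round(1))
k=least_squares(lambda u:f([*u,0.]),[.45,.36,-1.36]); print(k.x.round(4),np.degrees(k.x[2]),k.fun.round(1))
t=R.from_euler('z',k.x[2]); P=lambda q:proj(d,t.apply(np.array(q)/1e3)+[k.x[0],k.x[1],0]).round(1).tolist()
print('tabs pred top',P([[-31,0,37],[31,0,37]]),'base',P([[-31,0,16],[31,0,16]]),'bolts',P([[117,0,8.5],[-117,0,8.5]]))
```

```text
0.037 [0.45152986 0.36394496] 0.05690599379782618 -81.1105478192574
0.027 [0.45113076 0.3638667 ] 0.05827191023269384 -81.11054781925742
[[0.5165 0.4773]
 [0.547  0.2762]
 [0.3871 0.2438]
 [0.3539 0.4567]] [0.4511005  0.36350625]
0.2034 -81.4
0.2154 -81.1
0.1639 7.2
0.1631 11.4
[ 0.4509  0.3636 -1.4147  0.0052] -81.05772942994022 [-0.3 -1.1  1.2 -2.  -4.4  1.4  3.4  2. ]
[ 0.451   0.3636 -1.4147] -81.05791361693463 [ 0.7 -0.4  0.2 -1.4 -5.2  0.5  4.3  1.2]
tabs pred top [[253.7, 123.6], [304.9, 126.3]] base [[254.9, 123.0], [303.7, 125.5]] bolts [[369.4, 128.7], [188.5, 119.3]]
```

```bash
python3 -c "
from h import *
move([.4511,.3637,.044],np.radians(-81.1)); print(manip.get_obs()['joint_positions'])"
```

```text
shift [51.4, -0.6, 286.3] turn [-0.0002, -0.0017, 0.0501] | n>= 5
[-0.48638019  0.28261634 -0.39155675  1.73641769  0.11818631  1.14409248
 -2.27821531]
```

Call:
apply_moves(translation=[[26,0,50],[51,-1,105],[51,-1,160],[51,-1,210],[51,-1,250],[51,-1,275],[51,-1,286],[51,-1,286]], turn=[[0,0,0.03],[0,0,0.05],[0,0,0.05],[0,0,0.05],[0,0,0.05],[0,0,0.05],[0,0,0.05],[0,0,0.05]], grip=[85,85,85,85,85,85,85,85], newtons=22)

```text
t: 24.85
ee_pos: [0.4503, 0.3644, 0.0442]
ee_rot: [-3.132, -0.245, -0.002]
wrist_force: [0.7, -0.2, 0.3]
width: 0.0849
gripper_force: 0.0
```

Call:
apply_moves(translation=[[0,0,0],[0,0,0],[0,0,0],[0,0,0],[0,0,0],[0,0,0],[0,0,0]], turn=[[0,0,0],[0,0,0],[0,0,0],[0,0,0],[0,0,0],[0,0,0],[0,0,0]], grip=[20,20,20,20,20,20,20])

```text
t: 25.72
ee_pos: [0.4514, 0.3653, 0.0463]
ee_rot: [-3.13, -0.245, -0.007]
wrist_force: [-2.1, -1.2, 9.6]
width: 0.035
gripper_force: 21.6
```

Call:
apply_moves(translation=[[0,0,-10],[0,0,-40],[0,0,-90],[0,0,-150],[0,0,-190],[0,0,-190]], turn=[[0,0,0],[0,0,0],[0,0,0],[0,0,0],[0,0,0],[0,0,0]], grip=[20,20,20,20,20,20])

```text
t: 26.48
ee_pos: [0.4513, 0.3659, 0.2383]
ee_rot: [-3.127, -0.245, -0.012]
wrist_force: [0.9, 0.4, -1.6]
width: 0.0343
gripper_force: 23.7
```

```bash
python3 -c "
from h import *
p=inc(0,0,0);p[2]=.235; move(p,CY); o=manip.get_obs();print(o['width'],o['wrist_force'],o['torque'],o['joint_positions'])"
```

```text
shift [43.2, 276.2, 2.6] turn [0.0016, -0.0093, -1.275] | n>= 7
0.034308191430703606 [ 0.93893583  0.3766797  -1.63550435] [ 0.00815828  0.03688494 -0.0549658 ] [-0.49061435  0.45311589 -0.35554277  1.72937941  0.18607719  0.98329275
 -2.33013329]
```

Call:
apply_moves(translation=[[4,28,2],[9,55,2],[13,83,2],[17,110,2],[22,138,2],[26,166,2],[30,193,2],[35,221,2],[39,249,2],[43,276,2],[43,276,2],[43,276,2]], turn=[[0,-0.001,-0.128],[0,-0.002,-0.255],[0,-0.003,-0.383],[0,-0.004,-0.51],[0,-0.005,-0.638],[0,-0.006,-0.765],[0.001,-0.007,-0.893],[0.001,-0.008,-1.02],[0.001,-0.009,-1.148],[0.001,-0.009,-1.275],[0.001,-0.009,-1.275],[0.001,-0.009,-1.275]], grip=[20,20,20,20,20,20,20,20,20,20,20,20])

```text
t: 27.98
ee_pos: [0.5345, 0.0991, 0.2316]
ee_rot: [-2.371, -2.059, 0.012]
wrist_force: [0.2, 0.2, -1.2]
width: 0.0348
gripper_force: 23.7
```

```bash
python3 look.py w11 tray,tabs,bolt_a_tip,recess_a,case
python3 - <<'E'
from h import *
import json
r=json.load(open('w11.json'));d={k:np.array(r[k]) for k in('R','t','K')}
o,p,rr=obs(); print('w',o['width']); p0=p-[0,0,.046]
yaw=np.arctan2(*rr.as_matrix()[[1,0],1]); print('yaw',np.degrees(yaw)); Rz=R.from_euler('z',yaw)
P=lambda q:proj(d,Rz.apply(np.array(q)/1e3)+p0).round(1).tolist()
print('pred corners lip top',P([[-106,86,10],[106,86,10],[106,-86,10],[-106,-86,10]]),'bay floor',P([[-101.5,83,3],[101.5,83,3]]))
im=cv2.imread('pics/w11.png'); g=im.min(2)
for th in(190,225):
  n,l,s,c=cv2.connectedComponentsWithStats(((g>th)*255).astype(np.uint8))
  for i in range(1,n):
    if s[i,4]>3000:
        cnt=cv2.findContours((l==i).astype(np.uint8),cv2.RETR_EXTERNAL,cv2.CHAIN_APPROX_NONE)[0][0]
        print(th,s[i].tolist(),cv2.approxPolyDP(cnt,8,True)[:,0].tolist()[:12])
for c in(150,200,250,300,350,400): print(c,[(y,int(g[y,c])) for y in range(2,130,1) if abs(int(g[y,c])-int(g[y-2,c]))>35][:8])
for y in(60,90,120): print(y,[(x,int(g[y,x])) for x in range(2,558) if abs(int(g[y,x])-int(g[y,x-2]))>35][:14])
E
```

```text
28.025 [0.5346 0.0996 0.2318]
tray LM [([280.3, 243.5], 0.83, [0.523, 0.022])] BOX [([278.7, 185.5], 0.61), ([312.6, 266.1], 0.18)]
tabs LM [([275.5, 276.4], 0.87, [0.512, -0.019])] BOX [([276.5, 184.4], 0.71)]
bolt_a_tip LM [] BOX [([310.6, 264.0], 0.73)]
recess_a LM [] BOX [([293.5, 66.6], 0.84)]
case LM [] BOX [([291.5, 66.6], 0.76)]
w 0.0346509809348722
yaw -7.993830511253619
pred corners lip top [[42.8, 72.5], [524.0, 71.7], [464.1, 388.1], [101.1, 386.8]] bay floor [[64.0, 80.9], [502.4, 80.2]]
190 [61, 82, 437, 146, 60311] [[61, 82], [85, 227], [473, 227], [497, 82]]
190 [68, 238, 174, 33, 4017] [[68, 244], [73, 270], [202, 270], [189, 267], [188, 243], [241, 238]]
190 [317, 238, 174, 33, 4011] [[317, 238], [370, 243], [370, 266], [357, 270], [485, 270], [490, 245]]
190 [226, 273, 108, 90, 6809] [[257, 273], [228, 356], [331, 356], [302, 273]]
150 [(61, 81), (62, 32), (63, 26), (68, 86), (69, 113), (72, 62), (73, 157), (74, 195)]
200 [(60, 96), (61, 47), (62, 23), (68, 98), (69, 115), (72, 53), (73, 152), (74, 198)]
250 [(58, 60), (59, 19), (60, 24), (67, 86), (68, 116), (71, 54), (72, 46), (73, 155)]
300 [(57, 88), (58, 27), (59, 13), (67, 94), (68, 118), (71, 46), (72, 44), (73, 151)]
350 [(6, 86), (7, 35), (8, 15), (10, 98), (11, 132), (59, 83), (60, 19), (61, 16)]
400 [(41, 72), (42, 25), (44, 128), (45, 134), (59, 38), (60, 12), (66, 90), (67, 116)]
60 [(228, 43), (229, 19), (511, 61), (512, 104), (513, 118)]
90 [(47, 193), (48, 202), (52, 152), (53, 83), (54, 65), (61, 103), (62, 209), (63, 203), (497, 107), (498, 43), (499, 47), (506, 131), (507, 192), (508, 200)]
120 [(27, 137), (52, 180), (53, 200), (58, 98), (59, 71), (66, 105), (67, 207), (68, 202), (492, 107), (493, 45), (494, 49), (501, 150), (502, 190), (503, 202)]
```

```bash
python3 -c "
from h import *
p=inc(1,0.5,0);p[2]=.140; move(p,CY)"
```

```text
shift [2.4, 2.8, 92.3] turn [-0.0041, 0.0054, 0.0001] | n>= 2
```

Call:
apply_moves(translation=[[2.4,2.8,30],[2.4,2.8,60],[2.4,2.8,80],[2.4,2.8,90],[2.4,2.8,92],[2.4,2.8,92]], turn=[[-0.004,0.005,0],[-0.004,0.005,0],[-0.004,0.005,0],[-0.004,0.005,0],[-0.004,0.005,0],[-0.004,0.005,0]], grip=[20,20,20,20,20,20])

```text
t: 29.28
ee_pos: [0.5385, 0.1002, 0.1409]
ee_rot: [2.37, 2.061, 0.001]
wrist_force: [-0.8, 0.1, -2.5]
width: 0.0348
gripper_force: 23.7
```

```bash
python3 look.py w12 tabs
python3 - <<'E'
from h import *
import json
im=cv2.imread('pics/w12.png'); g=im.min(2)
for y in(90,120,150,180): print(y,'L',[int(v) for v in g[y,0:100:2]],'R',[int(v) for v in g[y,460:560:2]])
for c in(150,280,400): print(c,[int(v) for v in g[0:110:2,c]])
o,p,rr=obs(); print(p,o['wrist_force'],o['torque'])
r=json.load(open('w12.json'));d={k:np.array(r[k]) for k in('R','t','K')}
P=lambda q:proj(d,[inc(*k) for k in q]).round(1).tolist()
print('case inner rim z74',P([[-116,y,74] for y in(80,50,0)]),P([[116,y,74] for y in(80,50,0)]),P([[0,94,74],[0,97,74]]))
E
```

```text
29.325 [0.5386 0.1002 0.141 ]
tabs LM [([276.8, 275.7], 0.7, [0.526, 0.032])] BOX [([276.4, 186.4], 0.73)]
90 L [54, 21, 27, 30, 23, 96, 106, 109, 102, 75, 59, 82, 79, 75, 79, 78, 78, 77, 78, 78, 80, 80, 76, 114, 203, 197, 146, 64, 68, 68, 61, 208, 200, 201, 198, 199, 199, 199, 201, 201, 202, 202, 203, 200, 201, 202, 201, 200, 203, 200] R [204, 203, 204, 203, 202, 204, 204, 204, 204, 204, 204, 204, 203, 201, 203, 205, 203, 201, 200, 43, 50, 51, 50, 139, 197, 207, 105, 63, 65, 68, 67, 67, 84, 62, 99, 119, 109, 103, 20, 20, 22, 11, 26, 135, 134, 132, 132, 132, 132, 135]
120 L [132, 133, 131, 119, 21, 27, 29, 24, 79, 109, 109, 107, 82, 54, 82, 78, 80, 78, 80, 82, 81, 81, 79, 80, 76, 78, 176, 204, 188, 97, 70, 69, 66, 102, 204, 201, 200, 203, 199, 199, 202, 200, 203, 203, 202, 203, 202, 201, 202, 203] R [203, 203, 203, 204, 203, 202, 204, 201, 203, 204, 205, 204, 204, 204, 203, 209, 110, 52, 52, 50, 77, 191, 207, 188, 60, 68, 66, 66, 67, 86, 53, 91, 119, 113, 111, 29, 21, 22, 11, 27, 134, 132, 132, 131, 131, 131, 132, 129, 130, 132]
150 L [134, 133, 133, 131, 135, 131, 131, 27, 31, 33, 2
[... 1199 characters left out ...]
35, 131, 134, 135, 141, 14, 16, 20, 19, 15, 78, 114, 105, 65, 36, 40, 38, 37, 32, 28, 27, 27, 35, 194, 204, 189, 81, 196, 204, 203, 205, 201, 204, 203, 202, 203, 202, 202, 202, 203, 203]
400 [105, 130, 132, 127, 127, 129, 130, 130, 130, 130, 129, 130, 128, 128, 131, 128, 130, 132, 77, 10, 14, 18, 8, 27, 99, 109, 92, 38, 37, 36, 36, 38, 23, 19, 19, 19, 24, 185, 205, 189, 78, 195, 205, 202, 202, 203, 202, 206, 206, 203, 203, 202, 202, 204, 203]
[0.53854211 0.1001774  0.14100432] [-0.01706137 -0.53902957 -1.52104716] [-0.03397261  0.05051364 -0.01111979]
case inner rim z74 [[26.2, 88.2], [39.0, 153.3], [57.7, 248.3]] [[527.1, 88.1], [514.7, 153.1], [496.5, 248.0]] [[276.8, 55.4], [276.8, 48.2]]
```

Call:
apply_moves(translation=[[0,-2.7,0],[0,-2.7,8],[0,-2.7,15],[0,-2.7,20],[0,-2.7,22],[0,-2.7,22]], turn=[[0,0,0],[0,0,0],[0,0,0],[0,0,0],[0,0,0],[0,0,0]], grip=[20,20,20,20,20,20])

```text
t: 30.18
ee_pos: [0.5353, 0.1005, 0.1181]
ee_rot: [-2.371, -2.061, 0.001]
wrist_force: [0.0, 0.3, -2.0]
width: 0.0345
gripper_force: 23.7
```

```bash
python3 look.py w13 tabs
python3 - <<'E'
from h import *
im=cv2.imread('pics/w13.png'); g=im.min(2)
for y in(90,120,150): print(y,'L',[int(v) for v in g[y,0:90:2]],'R',[int(v) for v in g[y,470:560:2]])
print([int(v) for v in g[30:110:2,280]]); o=manip.get_obs(); print(o['ee_pos'],o['wrist_force'],o['torque'],o['width'])
E
```

```text
30.225 [0.5354 0.1005 0.1183]
tabs LM [([277.0, 274.0], 0.84, [0.525, 0.045]), ([492.1, 246.8], 0.62, [0.694, 0.045])] BOX [([275.9, 185.6], 0.68), ([285.6, 74.3], 0.63)]
90 L [77, 73, 72, 76, 77, 75, 76, 73, 74, 80, 34, 29, 36, 34, 34, 31, 35, 35, 34, 32, 36, 36, 29, 101, 203, 196, 139, 64, 62, 64, 57, 208, 200, 200, 199, 200, 199, 199, 200, 203, 200, 201, 200, 200, 201] R [205, 201, 202, 203, 203, 204, 204, 203, 205, 203, 203, 203, 203, 204, 43, 54, 51, 48, 136, 197, 207, 83, 21, 22, 21, 23, 23, 25, 24, 21, 24, 21, 22, 24, 24, 53, 71, 67, 69, 68, 67, 65, 67, 66, 65]
120 L [78, 75, 76, 75, 74, 75, 78, 78, 78, 77, 82, 77, 77, 35, 32, 34, 32, 35, 36, 36, 37, 39, 35, 37, 40, 36, 173, 201, 184, 93, 68, 70, 62, 104, 204, 202, 200, 198, 199, 199, 202, 202, 200, 200, 202] R [204, 202, 204, 204, 202, 203, 201, 204, 204, 203, 205, 110, 48, 51, 51, 74, 194, 207, 192, 12, 23, 22, 23, 26, 26, 23, 22, 20, 25, 24, 25, 22, 50, 66, 68, 70, 67, 66, 70, 66, 66, 70, 67, 65, 71]
150 L [54, 81, 75, 78, 77, 77, 74, 79, 77, 78, 77, 75, 77, 80, 79, 79, 51, 36, 36, 36, 35, 40, 40, 38, 39, 35, 40, 36, 44, 203, 202, 173, 67, 71, 69, 65, 206, 200, 202, 201, 200, 202, 203, 203, 202] R [204, 201, 204, 204, 202, 203, 204, 202, 204, 50, 52, 57, 60, 165, 204, 206, 36, 29, 29, 28, 26, 32, 27, 25, 26, 25, 27, 28, 25, 40, 69, 66, 69, 66, 65, 67, 66, 69, 67, 66, 67, 66, 66, 66, 85]
[18, 19, 15, 43, 97, 110, 106, 65, 30, 33, 33, 39, 36, 40, 24, 21, 23, 27, 25, 24, 22, 95, 194, 205, 187, 79, 193, 203, 201, 202, 202, 203, 202, 203, 203, 202, 203, 204, 203, 201]
[0.53547571 0.10048928 0.11841293] [-0.56157392  0.12008138 -1.23420589] [0.05185664 0.02390758 0.02072746] 0.03466174815725723
```

Call:
apply_moves(translation=[[0,0,2],[0,0,3],[0,0,3]], turn=[[0,0,0],[0,0,0],[0,0,0]], grip=[20,20,20])

```text
t: 30.7
ee_pos: [0.5356, 0.1005, 0.1164]
ee_rot: [2.37, 2.06, -0.0]
wrist_force: [-2.6, -1.9, 10.2]
width: 0.0346
gripper_force: 25.8
```

Call:
apply_moves(translation=[[0,0,0],[0,0,0],[0,0,0],[0,0,0],[0,0,-30],[0,0,-80],[0,0,-140],[0,0,-190],[0,0,-210],[0,0,-210]], turn=[[0,0,0],[0,0,0],[0,0,0],[0,0,0],[0,0,0],[0,0,0],[0,0,0],[0,0,0],[0,0,0],[0,0,0]], grip=[50,75,80,80,80,80,80,85,85,85])

```text
t: 31.95
ee_pos: [0.5362, 0.1008, 0.3267]
ee_rot: [2.37, 2.06, 0.004]
wrist_force: [0.2, 0.0, -0.2]
width: 0.0851
gripper_force: 0.0
```

```bash
python3 look.py w14 tray,tabs,bolt_a_tip,recess_a,case,fork
python3 - <<'E'
from h import *
import json
r=json.load(open('w14.json'));d={k:np.array(r[k]) for k in('R','t','K')}
P=lambda q:proj(d,[inc(*k) for k in q]).round(1).tolist()
M=[[-101.5,83,47],[101.5,83,47],[-101.5,11,47],[101.5,11,47]]
print('pred bay',P(M)); print('rib end / wall',P([[-106,0,60],[-110,0,60],[106,0,60],[110,0,60]]))
im=cv2.imread('pics/w14.png'); g=im.min(2)
n,l,s,c=cv2.connectedComponentsWithStats(((g>185)*255).astype(np.uint8))
for i in range(1,n):
    if s[i,4]>900:
        cnt=cv2.findContours((l==i).astype(np.uint8),cv2.RETR_EXTERNAL,cv2.CHAIN_APPROX_NONE)[0][0]
        print(s[i].tolist(),cv2.approxPolyDP(cnt,6,True)[:,0].tolist()[:10])
n,l,s,c=cv2.connectedComponentsWithStats(((g<70)*255).astype(np.uint8))
for i in range(1,n):
    if 40<s[i,4]<1500 and 100<c[i][1]<300: print('dark',s[i].tolist(),c[i].round(0))
E
```

```text
32.0 [0.5354 0.1004 0.3251]
tray LM [([276.5, 172.9], 0.71, [0.531, 0.088])] BOX [([278.1, 168.6], 0.7)]
tabs LM [([274.6, 180.3], 0.63, [0.527, 0.078])] BOX []
bolt_a_tip LM [([380.8, 174.7], 0.81, [0.672, 0.066])] BOX [([305.3, 175.6], 0.75)]
recess_a LM [([377.8, 173.3], 0.94, [0.668, 0.068]), ([180.6, 175.5], 0.65, [0.402, 0.103])] BOX [([282.7, 91.8], 0.91)]
case LM [] BOX [([292.2, 96.9], 0.68)]
fork LM [([249.9, 350.7], 0.55, [0.449, -0.19])] BOX [([251.4, 320.4], 0.72)]
pred bay [[184.9, 97.5], [374.4, 97.4], [189.9, 164.4], [369.5, 164.3]]
rib end / wall [[183.5, 176.2], [179.9, 176.2], [375.9, 176.0], [379.5, 176.0]]
[177, 94, 202, 153, 27027] [[177, 95], [190, 246], [366, 245], [377, 94]]
[0, 191, 48, 131, 2479] [[0, 191], [0, 265], [9, 267], [1, 268], [7, 281], [11, 271], [8, 286], [22, 321], [47, 316]]
dark [544, 29, 16, 198, 1326] [554. 150.]
dark [528, 133, 7, 84, 309] [531. 179.]
dark [238, 166, 25, 24, 193] [250. 177.]
dark [293, 166, 25, 24, 240] [305. 176.]
dark [504, 213, 56, 69, 933] [534. 244.]
dark [491, 270, 33, 28, 484] [507. 284.]
```

Run:
```python
from h import *
im=cv2.imread('pics/w14.png'); g=im.min(2)
for y in range(158,196,4): print(y,[int(v) for v in g[y,166:200:2]],[int(v) for v in g[y,360:396:2]])
move([.45,-.25,.20],np.radians(-9.7)); print(manip.get_obs()['joint_positions'])
```

```text
158 [115, 115, 115, 115, 116, 62, 65, 61, 182, 242, 178, 245, 242, 242, 242, 243, 243] [242, 243, 243, 243, 249, 105, 254, 63, 53, 51, 54, 103, 104, 98, 97, 116, 149, 157]
162 [94, 115, 114, 118, 117, 65, 59, 71, 128, 250, 141, 246, 243, 242, 242, 242, 243] [243, 244, 243, 243, 250, 119, 255, 48, 160, 126, 56, 101, 99, 106, 101, 110, 163, 150]
166 [107, 116, 117, 117, 118, 81, 148, 162, 93, 216, 109, 126, 126, 124, 128, 127, 130] [128, 124, 125, 123, 127, 135, 206, 48, 166, 156, 61, 101, 101, 100, 103, 100, 167, 127]
170 [133, 119, 116, 116, 118, 105, 118, 167, 234, 243, 242, 243, 242, 242, 243, 242, 242] [242, 242, 242, 242, 243, 242, 245, 165, 171, 149, 69, 105, 102, 101, 103, 104, 162, 95]
174 [155, 120, 117, 120, 115, 117, 88, 170, 196, 244, 243, 244, 211, 194, 244, 242, 242] [245, 207, 186, 234, 244, 243, 244, 164, 171, 116, 92, 103, 105, 101, 109, 124, 158, 61]
178 [163, 112, 115, 115, 115, 116, 69, 168, 156, 245, 242, 243, 216, 202, 241, 243, 243] [243, 233, 205, 239, 244, 242, 243, 161, 168, 84, 100, 103, 100, 102, 115, 134, 156, 45]
182 [166, 95, 116, 113, 119, 117, 64, 144, 154, 246, 243, 244, 243, 243, 243, 243, 243] [244, 243, 243, 244, 246, 246, 241, 129, 148, 65, 103, 105, 105, 104, 117, 150, 153, 40]
186 [168, 108, 115, 116, 116, 113, 78, 138, 130, 133, 247, 155, 246, 243, 243, 243, 244] [245, 244, 243, 248, 103, 255, 60, 57, 66, 59, 101, 101, 105, 97, 107, 161, 143, 40]
190 [165, 138, 115, 114, 114, 115, 99, 63, 62, 117, 252, 126, 246, 242, 242, 243, 243] [242, 242, 243, 249, 127, 255, 48, 59, 58, 63, 106, 103, 100, 104, 100, 160, 124, 41]
194 [164, 153, 119, 116, 117, 116, 115, 62, 63, 87, 255, 117, 248, 242, 242, 243, 242] [242, 243, 243, 238, 160, 244, 52, 54, 55, 75, 107, 105, 105, 106, 109, 156, 88, 40]
shift [-358.9, -35.7, 125.3] turn [-0.0004, 0.0004, 0.0298] | n>= 7
[ 0.20830678  0.34151018 -0.60242068  1.7051394   0.2086488   1.16018204
 -0.59058302]
```

Call:
apply_moves(translation=[[-45,-4,0],[-90,-9,0],[-135,-13,10],[-180,-18,30],[-225,-22,60],[-270,-27,90],[-315,-31,115],[-359,-36,125],[-359,-36,125],[-359,-36,125]], turn=[[0,0,0.03],[0,0,0.03],[0,0,0.03],[0,0,0.03],[0,0,0.03],[0,0,0.03],[0,0,0.03],[0,0,0.03],[0,0,0.03],[0,0,0.03]], grip=[85,85,85,85,85,85,85,85,85,85])

```text
t: 33.85
ee_pos: [0.4502, -0.2495, 0.2006]
ee_rot: [2.401, 2.026, 0.0]
wrist_force: [0.4, -0.2, 0.1]
width: 0.0849
gripper_force: 0.0
```

```bash
python3 look.py w15 fork
python3 - <<'E'
from h import *
import json
r=json.load(open('w15.json'));d={k:np.array(r[k]) for k in('R','t','K')}
a=json.load(open('w1.json'));d1={k:np.array(a[k]) for k in('R','t','K')}
print('lm',onz(d,r['q']['fork'][0][0],0),tri([ray(d,r['q']['fork'][0][0]),ray(d1,a['q']['fork'][0][0])]))
g=cv2.imread('pics/w15.png').min(2)
n,l,s,c=cv2.connectedComponentsWithStats(((g>120)*255).astype(np.uint8))
for i in range(1,n):
    if 300<s[i,4]<12000: print(s[i].tolist(),c[i].round(0),end=' ')
u,v=np.array(r['q']['fork'][0][0]).astype(int)
for y in range(max(0,v-100),v+120,10): print(y,(np.flatnonzero(np.diff((g[y,u-80:u+80]>120).astype(int)))+u-79).tolist())
E
```

```text
33.9 [ 0.4505 -0.2489  0.2008]
fork LM [([262.3, 119.4], 0.75, [0.444, -0.187])] BOX [([252.5, 92.2], 0.6)]
lm [ 0.44441714 -0.18680077  0.        ] (array([ 0.44260723, -0.18771502, -0.03336836]), [np.float64(0.3), np.float64(0.3)])
[414, 0, 146, 28, 1868] [488.  13.] [244, 3, 41, 213, 3358] [263.  96.] [488, 49, 72, 116, 2128] [532.  93.] [446, 68, 37, 22, 501] [464.  79.] [421, 71, 139, 183, 5716] [463. 175.] [390, 259, 85, 58, 2261] [434. 280.] [499, 271, 33, 50, 704] [519. 301.] [441, 289, 42, 30, 344] [459. 304.] [57, 388, 50, 32, 1072] [ 83. 407.] [453, 388, 50, 32, 1042] [476. 407.] 19 [232, 244, 257, 272, 285]
29 [232, 244, 257, 273, 285]
39 [232, 249, 257, 272, 280]
49 [232, 249, 257, 272, 280]
59 [233, 249, 257, 272, 280]
69 [233, 249, 257, 272, 279]
79 [233, 249, 257, 271, 279]
89 [233, 249, 257, 271, 279]
99 [233, 249, 257, 271, 279]
109 [233, 249, 257, 271, 279]
119 [233, 249, 257, 271, 278]
129 [233, 249, 264, 271, 278]
139 [233, 249, 278]
149 [233, 259, 269]
159 [233, 259, 269]
169 [233, 259, 269]
179 [233, 259, 269]
189 [233, 258, 268]
199 [234, 259, 268]
209 [234, 259, 268]
219 [234]
229 [234]
```

Run:
```python
from h import *
import json
r=json.load(open('w15.json'));d={k:np.array(r[k]) for k in('R','t','K')}
a=onz(d,(263.6,216),.006);b=onz(d,(264.6,3),.009);v=(b-a)[:2];L=np.linalg.norm(v);u=v/L; print(a,b,L,np.degrees(np.arctan2(v[1],v[0])))
q=a[:2]+u*.096; print('grasp',q, 'prong width check',np.linalg.norm((onz(d,(249,99),.01)-onz(d,(279,99),.01))))
move([*q,.034],np.arctan2(u[1],u[0])-np.pi/2)
# triangulate prong root centre w1/w15 height
```

```text
[ 0.42899058 -0.27853691  0.006     ] [ 0.4639564  -0.09448922  0.009     ] 0.1873396956735176 79.2430070416938
grasp [ 0.4469084  -0.18422386] prong width check 0.026786513623223113
shift [63.1, -14.5, 166.8] turn [0.0007, 0.0002, 0.0205] | n>= 3
```

Call:
apply_moves(translation=[[30,-7,40],[62,-13,90],[62,-13,130],[62,-13,155],[62,-13,167],[62,-13,167],[62,-13,167],[62,-13,167],[62,-13,167],[62,-13,167],[62,-13,167],[62,-13,167]], turn=[[0,0,0.02],[0,0,0.02],[0,0,0.02],[0,0,0.02],[0,0,0.02],[0,0,0.02],[0,0,0.02],[0,0,0.02],[0,0,0.02],[0,0,0.02],[0,0,0.02],[0,0,0.02]], grip=[85,85,85,85,85,15,15,15,15,15,15,15], newtons=25)

```text
t: 35.5
ee_pos: [0.4475, -0.1869, 0.0335]
ee_rot: [2.421, 2.001, -0.001]
wrist_force: [-0.0, -0.3, 2.5]
width: 0.0155
gripper_force: 1.3
```

Call:
apply_moves(translation=[[0,0,-8],[0,0,-8],[0,0,-8],[0,0,-4],[0,0,6],[0,0,10.5],[0,0,10.5],[0,0,10.5],[0,0,10.5],[0,0,10.5],[0,0,10.5]], turn=[[0,0,0],[0,0,0],[0,0,0],[0,0,0],[0,0,0],[0,0,0],[0,0,0],[0,0,0],[0,0,0],[0,0,0],[0,0,0]], grip=[55,55,55,55,55,55,15,15,15,15,15])

```text
t: 36.88
ee_pos: [0.4481, -0.1869, 0.0234]
ee_rot: [2.421, 2.001, 0.001]
wrist_force: [0.7, 0.4, 6.2]
width: 0.0251
gripper_force: 27.9
```

Call:
apply_moves(translation=[[0,0,-15],[0,0,-60],[0,0,-120],[0,0,-180],[0,0,-220],[0,0,-220]], turn=[[0,0,0],[0,0,0],[0,0,0],[0,0,-0.1],[0,0,-0.25],[0,0,-0.4]], grip=[15,15,15,15,15,15])

```text
t: 37.62
ee_pos: [0.4489, -0.1873, 0.2469]
ee_rot: [1.966, 2.442, 0.001]
wrist_force: [-0.0, -0.6, -2.0]
width: 0.0246
gripper_force: 24.9
```

```bash
python3 -c "
from h import *
p=inc(-3,-48,0);p[2]=.235; print(p); move(p,CY+np.pi/2); o=manip.get_obs();print(o['width'],o['wrist_force'],o['joint_positions'])"
```

```text
[0.52734889 0.05268465 0.235     ]
shift [217.8, 127.8, 11.4] turn [0.0009, 0.007, -1.216] | n>= 7
0.024623003766149718 [-0.03751434 -0.62064894 -1.97384343] [ 0.77424969  0.31082129 -0.56191297  1.94313217  0.20673827  0.93708071
  0.32686276]
```

Call:
apply_moves(translation=[[20,12,0],[44,26,0],[67,39,0],[91,53,0],[115,67,0],[139,81,5],[162,95,11],[186,109,11],[210,123,11],[218,128,11],[218,128,11],[218,128,11]], turn=[[0,0,-0.13],[0,0,-0.26],[0,0,-0.39],[0,0,-0.52],[0,0,-0.65],[0,0,-0.78],[0,0.007,-0.91],[0,0.007,-1.04],[0,0.007,-1.15],[0,0.007,-1.216],[0,0.007,-1.216],[0,0.007,-1.216]], grip=[15,15,15,15,15,15,15,15,15,15,15,15])

```text
t: 39.12
ee_pos: [0.5267, 0.0522, 0.2319]
ee_rot: [-0.229, -3.127, -0.004]
wrist_force: [-0.7, -1.0, -1.2]
width: 0.0246
gripper_force: 25.0
```

```bash
python3 look.py w16 fork,tray,tabs
python3 - <<'E'
from h import *
import json
r=json.load(open('w16.json'));d={k:np.array(r[k]) for k in('R','t','K')}
P=lambda q:proj(d,[inc(*k) for k in q]).round(1).tolist()
print('pred bay -y corners',P([[-101.5,-83,47],[-101.5,-11,47],[0,-11,60],[0,-86,54]]))
o,p,rr=obs(); print(rr.as_matrix().round(3).tolist(),o['width'],o['joint_positions'])
print('fork stem/prong pred',proj(d,[p+rr.apply(np.array([x,0,20])/1e3) for x in(89,0,-60)]).round(0).tolist())
g=cv2.imread('pics/w16.png').min(2)
for y in range(30,260,20): 
    e=(np.flatnonzero(np.diff((g[y]>150).astype(int)))+1).tolist(); print(y,e)
move(inc(-3,-48,47+30),CY+np.pi/2)
E
```

```text
39.175 [0.5268 0.0521 0.2319]
fork LM [] BOX [([357.9, 167.4], 0.7), ([293.3, 186.1], 0.62)]
tray LM [([332.5, 194.0], 0.6, [0.553, 0.108])] BOX [([360.1, 168.9], 0.56)]
tabs LM [([338.3, 206.6], 0.71, [0.568, 0.113])] BOX [([358.5, 167.9], 0.86), ([12.9, 371.7], 0.35)]
pred bay -y corners [[233.9, 73.7], [325.2, 73.0], [323.6, 201.6], [234.5, 200.4]]
[[-0.99, 0.144, -0.005], [0.144, 0.99, 0.004], [0.006, 0.003, -1.0]] 0.025066088005273834 [ 0.47146706  0.49436881 -0.8516391   1.83470849  0.42777002  1.01286892
  0.87103719]
fork stem/prong pred [[280.0, 60.0], [280.0, 265.0], [280.0, 370.0]]
30 [200, 492]
50 [201, 209, 211, 242, 258, 296, 312, 481, 483, 489]
70 [203, 211, 212, 225, 259, 260, 295, 297, 328, 330, 445, 449, 453, 478, 480, 487]
90 [204, 212, 214, 231, 259, 260, 295, 297, 327, 329, 443, 447, 450, 476, 477, 484]
110 [114, 116, 117, 206, 213, 215, 232, 235, 236, 260, 261, 295, 296, 326, 329, 441, 445, 448, 473, 475, 481]
130 [215, 216, 233, 236, 237, 295, 296, 326, 328, 438, 442, 446, 470, 472, 478]
150 [216, 217, 234, 237, 238, 261, 262, 295, 296, 325, 327, 332, 347, 436, 440, 443, 468, 469, 475]
170 [217, 219, 234, 295, 296, 325, 359, 434, 437, 441, 465, 466, 473, 536, 545, 554]
190 [218, 220, 235, 262, 263, 295, 296, 324, 326, 431, 435, 438, 462, 464, 470, 511, 529]
210 [220, 221, 236, 239, 240, 295, 296, 324, 326, 429, 432, 436, 460, 461, 467, 484, 488, 542, 547]
230 [221, 223, 237, 240, 241, 263, 264, 295, 296, 322, 352, 427, 430, 433, 457, 458, 464, 465, 468, 545, 549]
250 [222, 224, 250, 295, 296, 309, 324, 424, 428, 431, 454, 456, 461, 539, 543]
shift [-1.1, -0.6, 128.8] turn [0.0032, -0.0057, -0.0053] | n>= 3
```

Call:
apply_moves(translation=[[0,0,40],[0,0,80],[0,0,110],[0,0,125],[0,0,131],[0,0,133],[0,0,133]], turn=[[0,-0.005,0],[0,-0.005,0],[0,-0.005,0],[0,-0.005,0],[0,-0.005,0],[0,-0.005,0],[0,-0.005,0]], grip=[15,15,15,15,15,15,15])

```text
t: 40.35
ee_pos: [0.527, 0.0538, 0.0995]
ee_rot: [0.227, 3.132, 0.006]
wrist_force: [-0.1, 0.2, -0.3]
width: 0.025
gripper_force: 24.9
```

Call:
apply_moves(translation=[[0,0,1],[0,0,2],[0,0,2]], turn=[[0,0,0],[0,0,0],[0,0,0]], grip=[15,15,15])

```text
t: 40.72
ee_pos: [0.5264, 0.0537, 0.0968]
ee_rot: [-0.227, -3.133, -0.005]
wrist_force: [0.2, -0.4, -1.0]
width: 0.0249
gripper_force: 24.9
```

Call:
apply_moves(translation=[[0,0,1],[0,0,1]], turn=[[0,0,0],[0,0,0]], grip=[15,15])

```text
t: 40.98
ee_pos: [0.5263, 0.0537, 0.0957]
ee_rot: [-0.226, -3.133, -0.005]
wrist_force: [0.2, -0.8, -0.4]
width: 0.025
gripper_force: 24.9
```

Close enough to the floor; release and rise.

Call:
apply_moves(translation=[[0,0,0.5],[0,0,0.5],[0,0,0],[0,0,0],[0,0,-20],[0,0,-60],[0,0,-110],[0,0,-170],[0,0,-220],[0,0,-240],[0,0,-240]], turn=[[0,0,0],[0,0,0],[0,0,0],[0,0,0],[0,0,0],[0,0,0],[0,0,0],[0,0,0],[0,0,0],[0,0,0],[0,0,0]], grip=[15,29,33,33,33,33,40,85,85,85,85])

```text
t: 42.35
ee_pos: [0.527, 0.0535, 0.3383]
ee_rot: [0.226, 3.13, 0.006]
wrist_force: [-0.0, -0.5, -0.4]
width: 0.0847
gripper_force: 0.0
```

```bash
python3 look.py w17 fork,tray,tabs,bolt_a_tip,recess_a
python3 - <<'E'
from h import *
import json
r=json.load(open('w17.json'));d={k:np.array(r[k]) for k in('R','t','K')}
Rc=R.from_euler('z',CY); cf=lambda q,z:(Rc.inv().apply(onz(d,q,z)-CASE)*1e3).round(1).tolist()
for q,z in(('fork',.073),('tray',.07),('tabs',.107),('bolt_a_tip',.0785),('recess_a',.079)): print(q,[cf(x[0],z) for x in r['q'][q][:2]])
o,p,rr=obs(); print(p,o['wrist_force'])
g=cv2.imread('pics/w17.png').min(2)
P=lambda q:proj(d,[inc(*k) for k in q]).round(0).tolist()
print('pred fork tips',P([[-91,-48,55],[91,-48,55],[0,-48,55]]),'bay',P([[-101,-83,47],[101,-83,47],[-101,-11,47],[101,-11,47]]))
a=int(P([[-91,-48,55]])[0][0])
for y in range(20,250,10): print(y,(np.flatnonzero(abs(np.diff(g[y,a-70:a+90].astype(int),n=1))>35)+a-70).tolist())
E
```

```text
42.4 [0.5264 0.053  0.3367]
fork LM [([276.6, 169.9], 0.88, [0.539, 0.049])] BOX [([284.5, 158.2], 0.62), ([321.1, 149.5], 0.17)]
tray LM [([319.6, 173.3], 0.97, [0.553, 0.108])] BOX [([323.7, 163.2], 0.57)]
tabs LM [([317.8, 178.4], 0.68, [0.559, 0.105])] BOX [([321.7, 160.8], 0.59)]
bolt_a_tip LM [([316.7, 263.0], 0.63, [0.688, 0.089])] BOX [([326.0, 161.1], 0.66), ([320.3, 202.3], 0.64)]
recess_a LM [([320.8, 257.6], 0.92, [0.68, 0.096]), ([325.8, 72.1], 0.82, [0.423, 0.131])] BOX [([333.2, 72.2], 0.65)]
fork [[-3.9, -49.1, 47.0]]
tray [[1.0, 1.7, 44.0]]
tabs [[-0.6, -4.7, 81.0]]
bolt_a_tip [[113.2, 0.3, 52.5]]
recess_a [[105.6, 5.1, 53.0], [-110.0, 4.1, 53.0]]
[0.52631024 0.05297578 0.3354867 ] [-0.04131818 -0.21497859 -0.98734269]
pred fork tips [[277.0, 91.0], [278.0, 248.0], [278.0, 175.0]] bay [[245.0, 82.0], [250.0, 253.0], [311.0, 82.0], [308.0, 252.0]]
20 []
30 []
40 []
50 []
60 [222, 227]
70 [222, 223, 227, 228, 230, 308, 314, 315, 333]
80 [223, 228, 230, 237, 241, 242, 244, 245, 311, 312, 313]
90 [223, 224, 228, 229, 231, 235, 237, 238, 242, 244, 245, 271, 283, 284, 311,
[... 280 characters left out ...]
 312]
140 [231, 233, 243, 244, 246, 247, 310, 312, 315, 316, 325, 326]
150 [231, 232, 234, 243, 244, 246, 247, 266, 309, 310, 333, 334]
160 [232, 234, 238, 243, 244, 246, 247, 310, 311, 312, 317]
170 [228, 232, 233, 235, 244, 245, 247, 248, 273, 309, 310, 311]
180 [233, 235, 239, 244, 245, 247, 248, 309, 310, 311]
190 [229, 233, 234, 236, 244, 245, 247, 248, 309, 311, 314, 324]
200 [234, 236, 240, 245, 246, 249, 276, 309, 310, 331, 332]
210 [234, 235, 237, 245, 246, 248, 249, 275, 276, 309, 310, 313, 314, 323, 324]
220 [235, 237, 245, 246, 248, 249, 275, 276, 308, 309, 310, 316, 320]
230 [235, 236, 238, 246, 247, 275, 276, 308, 310]
240 [236, 238, 242, 246, 247, 249, 250, 275, 308, 309, 310]
```

```bash
python3 -c "
from h import *
print(manip.finish_job())"
```

```text
the job is handed in; nothing more can be done
None
```

I handed the job in at about 42 s: the adapter and otoscope lie flat side by side on the case floor, the tray is on its posts with both bolts showing in the end-wall gaps, and the fork lies lengthwise in one bay beside the rib; by the contact force the otoscope was touching when I let it go, while the fork may have been released a fraction of a millimetre above the tray floor.

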